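Pack the pressing blocks and lock the chest

ROBOT

A 6-joint arm with a two-finger parallel gripper is mounted at the origin on the work surface; the furniture and walls round the work are solid. World frame = base frame: x ahead of the robot, y to its left, z up, the work surface at z = 0. Lengths are in mm, angles in rad, forces in N, time in s.
With the tool pointing down it reaches from about 275 to 1000 mm from the base axis. Payload 8.4 kg.
Tool frame: the origin (TCP) lies at the very end of the fingers, on their centre line; the grasp point (between the pads) lies 19 mm behind it (r.tcp_to_grasp is the distance from the TCP to the grasp point, in mm); z points along the fingers, y is the line along which they close (so a half turn about z gives the same grasp; the last joint's range is limited). The gripper opens to 85 mm and grips with 20 to 120 N. Pads are 22 mm wide; open, the fingers measure 114 mm over their backs; the gripper's body (76 mm by 85 mm) begins 54 mm behind the grasp point. The pads swing forward as they close: fully open they stand 13 mm farther back than shut.
Start: joints at [-1.347, 0.353, 1.633, -0, 1.155, -0.002], TCP at [139.927, -609.137, 231.281] pointing down, gripper open.
Joint ranges: [-2.63, 2.63], [-0.92, 2.1], [0.06, 2.66], [-1.3, 4.44], [0, 2.69], [-3.02, 3.02]. Speed limits (rad/s): [2.22, 2.22, 2.79, 3.14, 3.14, 3.14].

INTERFACE

Orientations are given as [roll, pitch, yaw] about the fixed x, y, z axes, in that order (R = Rz(yaw) Ry(pitch) Rx(roll)).
In Python, from rig import r gives the robot as it stands. The module is installed in compiled form; this text tells all that it offers.
- The arm moves only by the tool play_rows, never from a script. Its argument "rows" is a list of rows, each an object with "dp": the shift along the tool's x, y, z in units of 40 mm (1.0 is 40 mm), a list of three; "turn": the turn, a rotation vector about the tool's x, y, z in units of 6 degrees (1.0 is 6 degrees), a list of three; "fingers": the closure, from 0 (fully open) to 1 (shut). In form: [{"dp": [tx, ty, tz], "turn": [wx, wy, wz], "fingers": fingers}, ...]. A call has 1 to 5 rows; each row shifts and turns the commanded pose from where the row before left it, along the tool's axes as they then stand; what a row does not reach is not made up. A row lasts 1/12 s, in which the tool goes at most 41.7 mm and 7.16 degrees, less where a joint would pass 70% of its speed; a pose out of reach is approached as far as the arm can. A call is refused whole if a number of a shift passes 1 or a number of a turn 1, either way. A call with a gripper value outside its range is refused whole. The fingers move at their own pace and stop on an object; "force" is the grip in N (left out, the last holds). Time passes only in rows, so rows that do not move let the fingers close. It gives the time, the measured TCP pose, the force, the opening and the grip force at its end, in the units of the state.
- r.sense(): the state, without advancing time (a new reading comes with each control period).
- r.grab_frame(name): name is "scene" or "top" or "wrist"; returns a dict with "pixels" (420x560x3 uint8, red, green, blue), "fx", "fy", "cx", "cy" (pixels), "pose" (4x4, takes a point from camera to world coordinates). Camera axes: x right, y down, z forward; pixel columns grow to the right and rows downward; lengths in mm; the calibration is good to about 2 mm. A picture is of the moment at which its call begins. There is no depth.
- r.sign_off(): hands the job in; it is judged then, once.
The state is a dict: "clock": time; "qpos": joint angles; "qvel": joint speeds; "joint_efforts": joint torques, N m; "eef_pos": TCP position; "tcp_rot": TCP orientation; "contact_force": force on the tool from outside, world axes, zero at the start; "wrist_torque": the same for the moment, N m; "opening": opening from 0.0 (shut) to 1.0 (fully open); "grasp_force": force on a finger pad.
Only numpy, scipy, OpenCV 4.12 (cv2) and the standard library are available. Lean on these libraries where they do the work, as an engineer would, in place of code of your own. Each camera call takes 0.05 s, during which the arm holds its last target. There are 200 camera calls.

TASK

Pack away the pressing blocks: take the glue stick out of the open chest and lay it on the kraft card, then put every beech block that is on the bench into the chest, lying flat on its floor. When that is done, shut the lid, swing the hasp down over its staple, and take the steel pin from its wooden stand and push it down through the staple's loop until its collar rests on the loop. Leave the two thread spools where they are.

Things in the scene. Friction and masses are not known exactly. Their poses are not given: they have to be found in the camera images.
- chest: Light wooden chest on four feet, fixed to the bench, 166 (its x) x 226 (its y) mm. Origin on the bench under its centre, z up; x points from its front (hasp side, nearest the robot) to its hinge side. Inside 150 (x) x 210 (y) mm and 47 mm deep: the floor is 35 mm and the rim 82 mm above the bench. Front face at its x = -83 mm. A steel staple (a flat horizontal loop, 28 mm wide, of 6 mm bars, top 61 mm above the bench) sticks out 42 mm from the middle of the front face.
- chest_floor (a point): centre of the chest's inside floor, chest's axes
- loop (a point): centre of the staple's opening, level with the staple's top. The opening is 24 mm (chest's x) by 18 mm (chest's y) and is pierced vertically; when the hasp is down its leaf is 15 mm from this point, on the chest's side.
- lid (a joint): lid angle, rad: 0 shut, grows as the lid rises, 2.0 fully open (starts open). Stiff hinge: it stays where it is left; 3 to 5 N at the free edge move it. Lid 168 mm from hinge line to free edge, 228 mm wide, 13 mm thick, outer face 13 mm outside the hinge line; shut, its top is 95 mm above the bench (the hasp's fixed leaf in the middle of the front edge adds 2 mm).
- lid_hinge (a point): middle of the lid's hinge line, on the far rim of the chest; the hinge axis is the chest's y
- lid_edge (a point): middle of the lid's free edge (half-way through its thickness)
- hasp (a joint): angle of the hasp's steel leaf on the lid, rad: 0 hanging down over the staple (lid shut), 1.57 level and pointing away from the chest, 3.14 standing straight up, 3.6 leaning back over the lid (its stop). Stays where it is left; under 0.05 N m moves it. The leaf is 44 mm wide (chest's y), 4 mm thick and 57 mm long from its hinge line; a slot 32 mm wide from 17 to 44 mm from the hinge line lets the staple through. The staple does not hinder the leaf.
- hasp_hinge (a point): middle of the hasp's hinge line on the lid's front edge; moves with the lid. With the lid shut it is 91 mm above the bench, 7 mm in front of the chest's front face; its axis is the chest's y.
- hasp_tip (a point): middle of the free end of the hasp's leaf, 54 mm from its hinge line
- pin_stand: medium-brown wooden stand, fixed, 60 x 60 x 52 mm, with an upright through hole 17 mm across in the middle; origin under its centre. Holds the pin at the start.
- pin_head (a point): steel locking pin, 97 mm long, 0.12 kg, upright in its stand: centre of its round head (20 mm across, 45 mm long), z along the pin, up. Below the head a collar 28 mm across and 6 mm thick, whose underside is 28.5 mm below this point, and a shank 12 mm across and 46 mm long with a tapered end.
- pin_neck (a point): point on the pin's axis at the underside of its collar
- block_0_mid (a point): centre of a beech pressing block 90 (its x) x 36 (its y) x 34 mm high, about 0.1 kg, lying on the bench; None if this one is absent
- block_1_mid (a point): centre of a beech pressing block 90 (its x) x 36 (its y) x 34 mm high, about 0.1 kg, lying on the bench; None if this one is absent
- block_2_mid (a point): centre of a beech pressing block 90 (its x) x 36 (its y) x 34 mm high, about 0.1 kg, lying on the bench; None if this one is absent
- block_3_mid (a point): centre of a beech pressing block 90 (its x) x 36 (its y) x 34 mm high, about 0.1 kg, lying on the bench; None if this one is absent
- glue_mid (a point): centre of a glue stick 94 mm long (its x), 26 mm across, 26 mm high, lying on the chest's floor at the start; it does not roll
- card: kraft paper card lying on the bench, fixed, 85 (its x) x 115 (its y) mm, 2 mm thick, origin under its centre
- spool_dark: wooden spool with dark thread, 40 mm across, 50 mm high, origin under its centre; to be left alone
- spool_pale: wooden spool with pale thread, 40 mm across, 50 mm high, origin under its centre; to be left alone
Not all that is in view belongs to the job. What is shaped like the part that bears block_3_mid but black is not meant.

How it is judged (in metres and radians):
On the way, in this order (a step that is already met when the one before it is completed fails the run):
1. the glue stick lies on the card and every block is in the chest (x of glue_mid in the frame of card between -0.042 and 0.042 m and y of glue_mid in the frame of card between -0.057 and 0.057 m and height (world z) of glue_mid between 0.003 and 0.03 m and x of block_0_mid in the frame of chest between -0.07 and 0.07 m and y of block_0_mid in the frame of chest between -0.1 and 0.1 m and z of block_0_mid in the frame of chest between 0.03 and 0.062 m and x of block_1_mid in the frame of chest between -0.07 and 0.07 m and y of block_1_mid in the frame of chest between -0.1 and 0.1 m and z of block_1_mid in the frame of chest between 0.03 and 0.062 m and x of block_2_mid in the frame of chest between -0.07 and 0.07 m and y of block_2_mid in the frame of chest between -0.1 and 0.1 m and z of block_2_mid in the frame of chest between 0.03 and 0.062 m and x of block_3_mid in the frame of chest between -0.07 and 0.07 m and y of block_3_mid in the frame of chest between -0.1 and 0.1 m and z of block_3_mid in the frame of chest between 0.03 and 0.062 m), for 0.2 s.
2. the lid is shut (value of joint lid below 0.06 rad), for 0.2 s.
3. the hasp is down over the staple (value of joint lid below 0.06 rad and value of joint hasp below 0.2 rad), for 0.2 s.
4. the pin is through the loop, its collar on the loop (all of step 3 and horizontal distance between pin_neck and loop below 0.012 m and z of pin_neck in the frame of chest below 0.068 m and angle between pin_head's own z axis and vertical below 0.3 rad), for 0.2 s.
At the end, for the whole second after the job is handed in: Every block present lies on the chest's floor, the glue stick's centre is over the card, lid shut (under 0.06 rad), hasp down (under 0.2 rad), pin upright in the loop (within 12 mm of its centre, tilt under 0.3 rad, collar at most 7 mm above the loop), all at rest (all of step 1 and all of step 4 and linear speed of each of pin, glue, block_0, block_1, block_2, block_3 below 0.02 m/s); the robot touches nothing.
It fails at once if a thread spool was moved by more than 3 cm (distance of any of spool_dark, spool_pale from where it was at the start of the episode above 0.03 m).
Of block_0, block_1, block_2, block_3 only 2 to 4 are there at a start; the rules pass over those that are not, and their reading is None.
At some moment in a run one of block_0, block_1, block_2, block_3 may be knocked a few centimetres aside while the robot is not near it.
It also fails if it takes over 210 s, if anything falls off the work surface, if the arm or the gripper's body presses on something with over 40 N, if the wrist force passes 120 N, or if a joint passes its speed limit or range.

## Working session

There is one attempt and no reset: what is moved stays moved. The work goes in short steps, Python scripts to look and compute and a tool call to move; the robot and the scene stay as the last step left them, time stands still between calls to the robot, and variables do not carry over. Pictures are saved under pics/ and viewed, at most 14 in all, crops included, and the job is handed in when it is done.

Besides the shell and the picture viewer there is one more tool, called after ">>>" in YAML: its name, and indented under it one key for each argument. play_rows: Moves the arm, as the interface text tells. Its arguments: {"type":"object","properties":{"rows":{"type":"array"},"force":{"type":"number"}},"required":["rows"]}

```bash
ls; mkdir -p pics
cat > h.py <<'E'
import numpy as np, cv2
from rig import r
from scipy.spatial.transform import Rotation as R
def grab(n,f=None):
    g=r.grab_frame(n); im=cv2.cvtColor(g['pixels'],cv2.COLOR_RGB2BGR)
    if f: cv2.imwrite('pics/'+f,im)
    np.savez('pics/'+n+'.npz',K=[g['fx'],g['fy'],g['cx'],g['cy']],pose=g['pose'],im=im)
    return g,im
def load(n):
    d=np.load('pics/'+n+'.npz'); fx,fy,cx,cy=d['K']; return dict(fx=fx,fy=fy,cx=cx,cy=cy,pose=d['pose']),d['im']
def ray(g,u,v,z):
    P=np.array(g['pose']); d=P[:3,:3]@[(u-g['cx'])/g['fx'],(v-g['cy'])/g['fy'],1]; o=P[:3,3]
    return o+d*(z-o[2])/d[2]
def proj(g,p):
    P=np.array(g['pose']); c=P[:3,:3].T@(np.array(p,float)-P[:3,3]); return (g['fx']*c[0]/c[2]+g['cx'],g['fy']*c[1]/c[2]+g['cy'])
E
python3 - <<'E'
from h import *
for n in('top','scene'):
    g,im=grab(n,n+'0.png'); print(n,g['fx'],np.round(g['pose'],3).tolist())
print(r.sense())
E
```

```text
pics
top 384.86064155951715 [[0.015, -0.999, 0.03, 419.181], [-1.0, -0.015, -0.019, 137.048], [0.019, -0.029, -0.999, 1174.162], [0.0, 0.0, 0.0, 1.0]]
scene 398.6825977156541 [[-0.806, -0.351, 0.476, -80.562], [-0.592, 0.491, -0.639, 823.71], [-0.01, -0.797, -0.604, 765.697], [0.0, 0.0, 0.0, 1.0]]
{'clock': 0.1, 'qpos': array([-1.34738120e+00,  3.53547389e-01,  1.63407324e+00, -2.09500031e-05,
        1.15521084e+00, -2.41093758e-03]), 'qvel': array([-0.00102945, -0.00323667, -0.00324633,  0.0019047 , -0.0003064 ,
        0.00155095]), 'joint_efforts': array([-8.40348439e-04, -6.06358194e+01, -3.42821860e+01, -4.16262822e-06,
        3.95167837e-03, -1.58616723e-05]), 'eef_pos': array([ 139.83477465, -608.70756912,  230.65066614]), 'tcp_rot': array([-3.14035380e+00,  1.61694937e-05,  2.25834549e-01]), 'contact_force': array([ 0.2717522 , -0.48871658,  0.4607781 ]), 'wrist_torque': array([ 0.02890594, -0.01946517,  0.02628234]), 'grasp_force': 0.0, 'opening': 1.005930319208265}
```

View pics/top0.png

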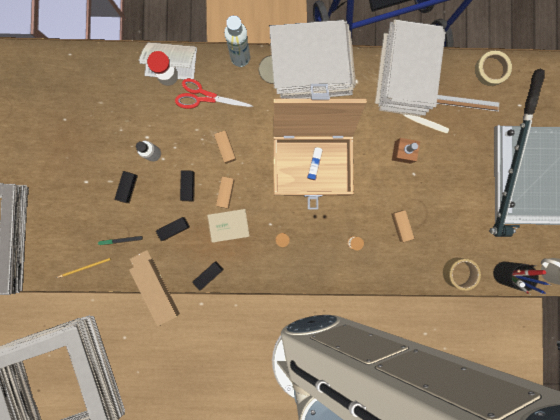

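View pics/scene0.png

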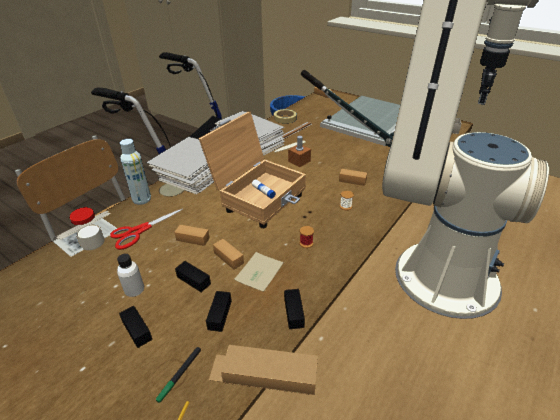

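The top view shows three beech blocks at (225,147), (226,191) and (404,226). The card is at (228,225), the chest at (313,166) with the glue stick at (315,163), and the pin stand at (407,150). The spools are at (282,240) and (356,243). The black blocks and the big plank at (153,288) don't match the description.

Run:
```python
from h import *
g,im=load('top')
hsv=cv2.cvtColor(im,cv2.COLOR_BGR2HSV)
for (u,v) in [(225,147),(226,191),(404,226)]: print(hsv[v,u],im[v,u])
m=((hsv[...,0]>8)&(hsv[...,0]<20)&(hsv[...,2]>165)&(hsv[...,1]>80)).astype(np.uint8)
n,l,s,c=cv2.connectedComponentsWithStats(m)
for i in range(1,n):
    if 150<s[i,4]<5000 and s[i,1]<330:
        cn=np.argwhere(l==i)[:,::-1].astype(np.float32)
        rr=cv2.minAreaRect(cn); box=cv2.boxPoints(rr)
        W=np.array([ray(g,u,v,34)[:2] for u,v in box]); print(c[i].round(1),s[i,4],'rect',np.round(rr[1],1),'ctr',W.mean(0).round(1),'edges',[(np.round(np.linalg.norm(W[k+1]-W[k]),0),np.round(np.arctan2(*(W[k+1]-W[k])[::-1]),3)) for k in(0,1)])
big=cv2.resize(im[80:280,180:460],None,fx=2.85,fy=2.85,interpolation=cv2.INTER_CUBIC); cv2.imwrite('pics/c1.png',big)
```

```text
[ 16 108 210] [121 167 210]
[ 16 110 213] [121 169 213]
[ 15 109 211] [121 167 211]
[252.9  16.5] 3022 rect [42. 99.] ctr [1018.6  189.3] edges [(np.float64(298.0), np.float64(-1.545)), (np.float64(128.0), np.float64(-3.129))]
[321.  100.3] 390 rect [ 4. 93.] ctr [783.  -3.] edges [(np.float64(279.0), np.float64(-1.55)), (np.float64(12.0), np.float64(-3.134))]
[223.9 145.6] 372 rect [31.5 13.6] ctr [641.1 282.6] edges [(np.float64(40.0), np.float64(-1.19)), (np.float64(94.0), np.float64(-2.767))]
[311.9 168.1] 3367 rect [ 60.8 102.2] ctr [588.9  -4.6] edges [(np.float64(306.0), np.float64(-1.49)), (np.float64(182.0), np.float64(-3.072))]
[223.9 191.9] 382 rect [13.7 32. ] ctr [501.4 280. ] edges [(np.float64(95.0), np.float64(-0.177)), (np.float64(41.0), np.float64(-1.752))]
[404.1 225.7] 359 rect [30.1 11.9] ctr [ 410.4 -259.7] edges [(np.float64(36.0), np.float64(-1.26)), (np.float64(89.0), np.float64(-2.836))]
[282.2 239.6] 160 rect [13. 13.] ctr [364.4 102.2] edges [(np.float64(38.0), np.float64(-1.557)), (np.float64(38.0), np.float64(-3.128))]
[356.2 243. ] 163 rect [14. 15.] ctr [ 357.  -114.7] edges [(np.float64(45.0), np.float64(-1.557)), (np.float64(41.0), np.float64(-3.134))]
```

View pics/c1.png

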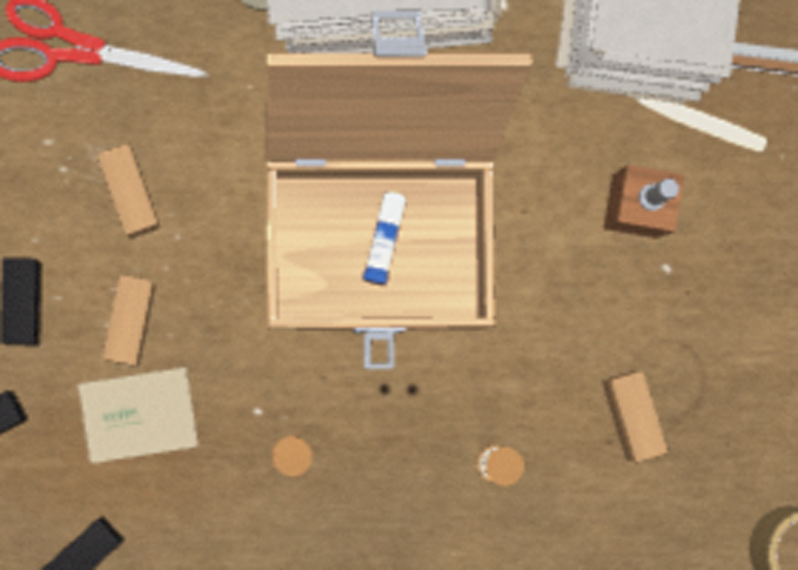

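The crop confirms three beech blocks, at crop pixels (128,190), (128,320) and (638,417). The black ones are decoys. The chest rim is (268..493, 163..326), the staple (380,350), the pin head (665,190) and the card (138,415).

```bash
cat >> h.py <<'E'
def segs(dp,turn=(0,0,0)):
    "tool-frame delta in mm / deg -> units"
    return np.round(np.array(dp)/40,3),np.round(np.array(turn)/6,3)
def delta(target,yaw=None):
    s=r.sense(); M=R.from_euler('xyz',s['tcp_rot']).as_matrix(); e=np.array(s['eef_pos'])
    d=M.T@(np.array(target)-e); print('now',e.round(1),s['tcp_rot'].round(3),'F',s['contact_force'].round(1),'open',round(s['opening'],2),'t',s['clock'])
    print('dp units',(d/40).round(2))
    if yaw is not None:
        T=R.from_euler('xyz',[np.pi,0,yaw]).as_matrix(); print('turn units',(np.degrees(R.from_matrix(M.T@T).as_rotvec())/6).round(2), 'q',s['qpos'].round(2))
E
python3 - <<'E'
from h import *
g,im=load('top')
f=lambda x,y:(180+x/2.85,80+y/2.85)
def pt(x,y,z): return ray(g,*f(x,y),z)
c=[pt(*p,82) for p in((268,163),(493,163),(493,326),(268,326))]
for q in c: print(q.round(1))
C=np.mean(c,0); print('chest',C.round(1),'yaw from y-axis', [np.arctan2(-(c[0]-c[1])[0],(c[0]-c[1])[1]).round(3),np.arctan2(-(c[3]-c[2])[0],(c[3]-c[2])[1]).round(3)])
print('staple',pt(380,350,61).round(1))
print('glue ends',pt(393,198,61).round(1),pt(376,278,61).round(1), 'mid',pt(384,238,58).round(1))
print('pinhead top', pt(665,189,82).round(1)); print('stand ctr top',[pt(*p,52).round(1) for p in((626,168),(683,177),(674,235),(614,227))])
cc=[pt(*p,2) for p in((80,385),(186,369),(197,444),(94,462))]
print('card',np.mean(cc,0).round(1),[q.round(0) for q in cc])
E
```

```text
[657.9 132.   82. ]
[662.1 -94.2  82. ]
[497.9 -95.7  82. ]
[494.3 129.6  82. ]
chest [578.   17.9  82. ] yaw from y-axis [np.float64(0.019), np.float64(0.016)]
staple [473.1  15.1  61. ]
glue ends [628.8   3.6  61. ] [546.5  20.   61. ] mid [588.1  12.   58. ]
pinhead top [ 639.  -268.5   82. ]
stand ctr top [array([ 666.1, -238.8,   52. ]), array([ 657.8, -298.3,   52. ]), array([ 597.3, -289.2,   52. ]), array([ 604.5, -226.7,   52. ])]
card [402.8 264.7   2. ] [array([434., 328.,   2.]), array([452., 216.,   2.]), array([373., 203.,   2.]), array([352., 312.,   2.])]
```

```bash
python3 -c "
from h import *
delta([588,12,231],-0.19)"
```

```text
now [ 139.8 -608.7  230.7] [-3.14   0.     0.226] F [ 0.3 -0.5  0.5] open 1.01 t 0.1
dp units [ 1.439e+01 -1.261e+01  1.000e-02]
turn units [-0.01  0.    3.97] q [-1.35  0.35  1.63 -0.    1.16 -0.  ]
```

>>> play_rows:
  rows:
    - {"dp":[0.72,-0.63,0],"turn":[0,0,0],"fingers":0}
    - {"dp":[0.72,-0.63,0],"turn":[0,0,0],"fingers":0}
    - {"dp":[0.72,-0.63,0],"turn":[0,0,0],"fingers":0}
    - {"dp":[0.72,-0.63,0],"turn":[0,0,0],"fingers":0}
    - {"dp":[0.72,-0.63,0],"turn":[0,0,0],"fingers":0}
  force: 40

```text
clock: 0.52
eef_pos: [252.5, -452.4, 230.9]
tcp_rot: [-3.141, 0.0, 0.225]
contact_force: [0.2, -0.2, 0.5]
opening: 0.998
grasp_force: 0.0
```

>>> play_rows:
  rows:
    - {"dp":[0.72,-0.63,0],"turn":[0,0,0],"fingers":0}
    - {"dp":[0.72,-0.63,0],"turn":[0,0,0],"fingers":0}
    - {"dp":[0.72,-0.63,0],"turn":[0,0,0],"fingers":0}
    - {"dp":[0.72,-0.63,0],"turn":[0,0,0],"fingers":0}
    - {"dp":[0.72,-0.63,0],"turn":[0,0,0],"fingers":0}

```text
clock: 0.93
eef_pos: [364.8, -297.3, 231.2]
tcp_rot: [-3.142, 0.0, 0.226]
contact_force: [0.7, -0.7, 0.1]
opening: 1.002
grasp_force: 0.0
```

>>> play_rows:
  rows:
    - {"dp":[0.72,-0.63,0],"turn":[0,0,0],"fingers":0}
    - {"dp":[0.72,-0.63,0],"turn":[0,0,0],"fingers":0}
    - {"dp":[0.72,-0.63,0],"turn":[0,0,0],"fingers":0}
    - {"dp":[0.72,-0.63,0],"turn":[0,0,0],"fingers":0}
    - {"dp":[0.72,-0.63,0],"turn":[0,0,0],"fingers":0}

```text
clock: 1.35
eef_pos: [476.9, -142.2, 231.2]
tcp_rot: [-3.142, 0.0, 0.226]
contact_force: [0.4, -0.2, 0.2]
opening: 0.999
grasp_force: 0.0
```

>>> play_rows:
  rows:
    - {"dp":[0.72,-0.63,0],"turn":[0,0,0],"fingers":0}
    - {"dp":[0.72,-0.63,0],"turn":[0,0,0],"fingers":0}
    - {"dp":[0.72,-0.63,0],"turn":[0,0,0],"fingers":0}
    - {"dp":[0.72,-0.63,0],"turn":[0,0,0],"fingers":0}
    - {"dp":[0.72,-0.63,0],"turn":[0,0,0],"fingers":0}

```text
clock: 1.77
eef_pos: [589.1, 12.9, 231.0]
tcp_rot: [-3.142, 0.0, 0.226]
contact_force: [-0.1, -0.7, 0.6]
opening: 1.0
grasp_force: 0.0
```

>>> play_rows:
  rows:
    - {"dp":[0,0,0],"turn":[0,0,0.8],"fingers":0.2}
    - {"dp":[0,0,0],"turn":[0,0,0.8],"fingers":0.2}
    - {"dp":[0,0,0],"turn":[0,0,0.8],"fingers":0.2}
    - {"dp":[0,0,0],"turn":[0,0,0.8],"fingers":0.2}
    - {"dp":[0,0,0],"turn":[0,0,0.8],"fingers":0.2}

```text
clock: 2.18
eef_pos: [588.2, 11.2, 230.8]
tcp_rot: [3.141, 0.001, -0.197]
contact_force: [-0.8, 0.2, -0.9]
opening: 0.804
grasp_force: 0.0
```

```bash
python3 -c "
from h import *
delta([588,12,231],-0.19)
g,im=grab('wrist','w1.png'); print(np.round(g['pose'],3).tolist(),g['fx'])
grab('top','top1.png')"
```

```text
now [588.2  11.2 230.8] [ 3.141e+00  1.000e-03 -1.970e-01] F [-0.8  0.2 -0.9] open 0.8 t 2.1833
dp units [-0.01 -0.02 -0.  ]
turn units [ 0.    0.01 -0.07] q [ 0.02  0.3   1.71 -0.    1.13  1.78]
[[-0.195, -0.934, -0.301, 666.711], [-0.981, 0.186, 0.059, -3.414], [0.001, 0.306, -0.952, 372.505], [0.0, 0.0, 0.0, 1.0]] 299.12994867787256
```

View pics/w1.png

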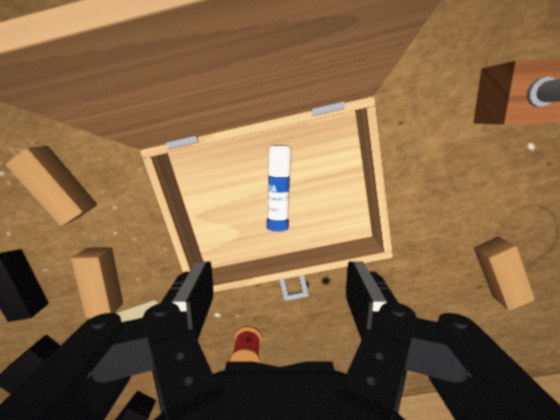

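The wrist view shows the glue at (280,146)–(278,231), aligned with the tool. Blocks are at (50,185), (95,280) and (505,272), and the pin is at (540,92).

```bash
python3 -c "
from h import *
g,im=load('wrist')
print('glue',ray(g,280,147,55).round(1),ray(g,278,230,55).round(1))
c=[ray(g,*p,82) for p in((145,153),(373,100),(390,253),(190,292))]
print('rim',[q.round(0) for q in c],np.mean(c,0))
hsv=cv2.cvtColor(load('top')[1],cv2.COLOR_BGR2HSV)
g,im=load('top')
m=((hsv[...,0]>8)&(hsv[...,0]<20)&(hsv[...,2]>165)&(hsv[...,1]>80)&(hsv[...,1]<130)).astype(np.uint8)
n,l,s,c=cv2.connectedComponentsWithStats(m)
for i in range(1,n):
    if 150<s[i,4]<1000: print(c[i].round(1),s[i,4],ray(g,*c[i],34).round(0))
cv2.imwrite('pics/t1.png',im)
"
```

```text
glue [636.1   1.4  55. ] [545.6  21.6  55. ]
rim [array([658., 129.,  82.]), array([663., -90.,  82.]), array([507., -93.,  82.]), array([502., 130.,  82.])] [582.74378674  19.13289     82.        ]
[298.2  12. ] 257 [1049.   65.   34.]
[224.1 145.8] 330 [640. 280.  34.]
[341.3 175.1] 346 [559. -70.  34.]
[224.2 191.8] 336 [503. 277.  34.]
```

View pics/t1.png

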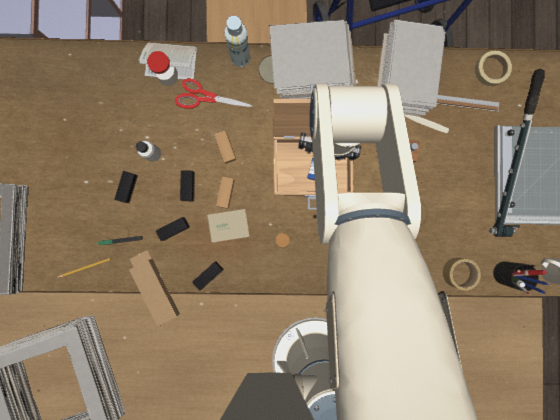

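The area the arm hid earlier has no further blocks, so there are three. Next I descend on the glue.

>>> play_rows:
  rows:
    - {"dp":[0.05,0,0.94],"turn":[0,0,0],"fingers":0.3}
    - {"dp":[0,0,0.94],"turn":[0,0,0],"fingers":0.3}
    - {"dp":[0,0,0.94],"turn":[0,0,0],"fingers":0.3}
    - {"dp":[0,0,0.94],"turn":[0,0,0],"fingers":0.3}
    - {"dp":[0,0,0.94],"turn":[0,0,0],"fingers":0.3}

```text
clock: 2.7
eef_pos: [590.3, 10.6, 41.8]
tcp_rot: [-3.141, -0.001, -0.19]
contact_force: [1.1, -0.3, -0.5]
opening: 0.702
grasp_force: 0.0
```

>>> play_rows:
  rows:
    - {"dp":[0,0,0],"turn":[0,0,0],"fingers":1}
    - {"dp":[0,0,0],"turn":[0,0,0],"fingers":1}
    - {"dp":[0,0,0],"turn":[0,0,0],"fingers":1}
    - {"dp":[0,0,0],"turn":[0,0,0],"fingers":1}
    - {"dp":[0,0,0],"turn":[0,0,0],"fingers":1}

```text
clock: 3.12
eef_pos: [592.2, 10.6, 45.9]
tcp_rot: [-3.141, -0.004, -0.193]
contact_force: [1.1, 0.6, -0.3]
opening: 0.28
grasp_force: 44.4
```

>>> play_rows:
  rows:
    - {"dp":[0,0,0],"turn":[0,0,0],"fingers":1}
    - {"dp":[0,0,-0.5],"turn":[0,0,0],"fingers":1}
    - {"dp":[0,0,-0.9],"turn":[0,0,0],"fingers":1}
    - {"dp":[0,0,-0.9],"turn":[0,0,0],"fingers":1}
    - {"dp":[0,0,-0.9],"turn":[0,0,0],"fingers":1}

```text
clock: 3.53
eef_pos: [590.2, 10.6, 173.7]
tcp_rot: [-3.141, -0.001, -0.193]
contact_force: [0.2, -1.0, -0.1]
opening: 0.281
grasp_force: 44.4
```

```bash
python3 -c "
from h import *
delta([403,264,170],-0.19)"
```

```text
now [590.2  10.6 173.7] [-3.141e+00 -1.000e-03 -1.930e-01] F [ 0.2 -1.  -0.1] open 0.28 t 3.5333
dp units [-5.81 -5.32  0.09]
turn units [-0.   -0.01 -0.03] q [0.02 0.36 1.76 0.   1.02 1.78]
```

>>> play_rows:
  rows:
    - {"dp":[-0.6,-0.523,0],"turn":[0,0,0],"fingers":1}
    - {"dp":[-0.6,-0.523,0],"turn":[0,0,0],"fingers":1}
    - {"dp":[-0.6,-0.523,0],"turn":[0,0,0],"fingers":1}
    - {"dp":[-0.6,-0.523,0],"turn":[0,0,0],"fingers":1}
    - {"dp":[-0.6,-0.523,0],"turn":[0,0,0],"fingers":1}

```text
clock: 3.95
eef_pos: [492.0, 137.3, 172.5]
tcp_rot: [-3.141, -0.002, -0.193]
contact_force: [0.2, 0.2, -1.1]
opening: 0.275
grasp_force: 44.5
```

>>> play_rows:
  rows:
    - {"dp":[-0.6,-0.523,0],"turn":[0,0,0],"fingers":1}
    - {"dp":[-0.6,-0.523,0],"turn":[0,0,0],"fingers":1}
    - {"dp":[-0.6,-0.523,0],"turn":[0,0,0],"fingers":1}
    - {"dp":[-0.6,-0.523,0],"turn":[0,0,0],"fingers":1}
    - {"dp":[-0.6,-0.523,0],"turn":[0,0,0],"fingers":1}

```text
clock: 4.37
eef_pos: [394.2, 263.2, 172.4]
tcp_rot: [-3.14, -0.001, -0.193]
contact_force: [1.3, -0.3, 0.1]
opening: 0.276
grasp_force: 44.5
```

>>> play_rows:
  rows:
    - {"dp":[0,0,0],"turn":[0,0,0],"fingers":1}
    - {"dp":[0,0,1],"turn":[0,0,0],"fingers":1}
    - {"dp":[0,0,1],"turn":[0,0,0],"fingers":1}
    - {"dp":[0,0,1],"turn":[0,0,0],"fingers":1}
    - {"dp":[0,0,0.8],"turn":[0,0,0],"fingers":1}

```text
clock: 4.78
eef_pos: [395.1, 261.9, 18.2]
tcp_rot: [-3.141, -0.001, -0.192]
contact_force: [-0.5, -0.4, -0.0]
opening: 0.272
grasp_force: 44.5
```

>>> play_rows:
  rows:
    - {"dp":[0,0,0.16],"turn":[0,0,0],"fingers":1}
    - {"dp":[0,0,0],"turn":[0,0,0],"fingers":1}
    - {"dp":[0,0,0],"turn":[0,0,0],"fingers":0.4}
    - {"dp":[0,0,0],"turn":[0,0,0],"fingers":0.4}
    - {"dp":[0,0,0],"turn":[0,0,0],"fingers":0.4}

```text
clock: 5.2
eef_pos: [395.9, 262.4, 14.1]
tcp_rot: [-3.14, -0.002, -0.193]
contact_force: [-0.5, 1.0, -0.0]
opening: 0.595
grasp_force: 0.0
```

>>> play_rows:
  rows:
    - {"dp":[0,0,0],"turn":[0,0,0],"fingers":0.4}
    - {"dp":[0,0,-0.9],"turn":[0,0,0],"fingers":0.2}
    - {"dp":[0,0,-0.9],"turn":[0,0,0],"fingers":0.2}
    - {"dp":[0,0,-0.9],"turn":[0,0,0],"fingers":0.2}
    - {"dp":[0,0,-0.9],"turn":[0,0,0],"fingers":0.2}

```text
clock: 5.62
eef_pos: [394.8, 261.8, 159.0]
tcp_rot: [-3.141, -0.0, -0.193]
contact_force: [0.5, 0.6, -0.2]
opening: 0.798
grasp_force: 0.0
```

```bash
python3 -c "
from h import *
delta([503,279,160],-0.19)
grab('wrist','w2.png')"
```

```text
now [394.8 261.8 159. ] [-3.141 -0.    -0.193] F [ 0.5  0.6 -0.2] open 0.8 t 5.6167
dp units [ 2.57 -0.94 -0.02]
turn units [-0.   -0.   -0.03] q [ 0.58  0.21  2.02 -0.    0.91  2.35]
```

View pics/w2.png

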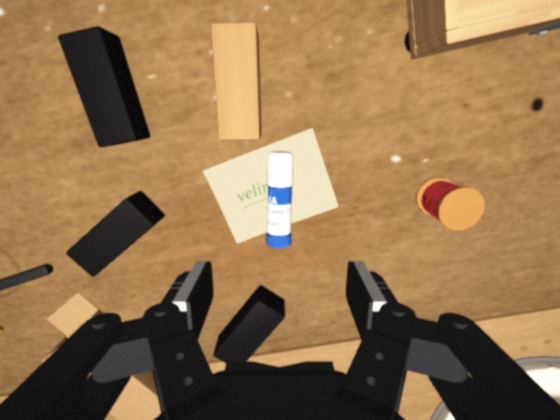

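The glue lies on the card at (280,200). The block's top runs from (233,24) to (238,138), nearly aligned with the tool.

```bash
python3 -c "
from h import *
g,im=load('wrist')
hsv=cv2.cvtColor(im,cv2.COLOR_BGR2HSV)[0:160,190:290]; print(hsv[80,45],hsv[80,28],hsv[80,66])
m=((hsv[...,0]>8)&(hsv[...,0]<20)&(hsv[...,2]>175)&(hsv[...,1]>80)).astype(np.uint8)
n,l,s,c=cv2.connectedComponentsWithStats(m); i=1+np.argmax(s[1:,4])
rr=cv2.minAreaRect((np.argwhere(l==i)[:,::-1]+[190,0]).astype(np.float32)); b=cv2.boxPoints(rr); print(b.round(0))
W=np.array([ray(g,u,v,34) for u,v in b]); print(W.round(0)); C=W.mean(0); 
for k in (0,1): e=W[k+1]-W[k]; print(np.linalg.norm(e).round(1),np.arctan2(e[1],e[0]).round(3))
print(C); delta([C[0],C[1],160],-0.19)
"
```

```text
[ 18 115 241] [ 17 119 235] [ 16 132 226]
[[190. 159.]
 [190.   0.]
 [289.   0.]
 [289. 159.]]
[[453. 332.  34.]
 [569. 298.  34.]
 [555. 224.  34.]
 [436. 246.  34.]]
121.1 -0.283
75.5 -1.763
[503.05045775 274.69666576  34.        ]
now [397.9 263.9 165.4] [-3.135 -0.007 -0.193] F [3.4 1.4 6. ] open 0.8 t 5.6667
dp units [ 2.53 -0.77  0.16]
turn units [-0.06 -0.06 -0.03] q [ 0.58  0.2   2.01 -0.    0.92  2.35]
```

```bash
python3 -c "
from h import *
g,im=load('wrist')
W=np.array([ray(g,u,v,34) for u,v in ((212,24),(256,24),(260,138),(217,140))]); print(W.round(0),W.mean(0))
for k in (0,1,2): e=W[k+1]-W[k]; print(np.linalg.norm(e).round(1),np.arctan2(e[1],e[0]).round(3))
C=W.mean(0); delta([C[0],C[1],160],-0.19)
"
```

```text
[[550. 286.  34.]
 [544. 252.  34.]
 [459. 267.  34.]
 [464. 304.  34.]] [504.15621341 277.09428916  34.        ]
34.3 -1.763
86.5 2.965
37.5 1.423
now [397.9 263.9 165.4] [-3.135 -0.007 -0.193] F [3.4 1.4 6. ] open 0.8 t 5.6667
dp units [ 2.54 -0.83  0.16]
turn units [-0.06 -0.06 -0.03] q [ 0.58  0.2   2.01 -0.    0.92  2.35]
```

>>> play_rows:
  rows:
    - {"dp":[0.87,-0.3,0],"turn":[0,0,0],"fingers":0.2}
    - {"dp":[0.87,-0.3,0],"turn":[0,0,0],"fingers":0.2}
    - {"dp":[0.87,-0.3,0],"turn":[0,0,0],"fingers":0.2}
    - {"dp":[0,0,0.5],"turn":[0,0,0],"fingers":0.2}
    - {"dp":[0,0,0.9],"turn":[0,0,0],"fingers":0.2}

```text
clock: 6.08
eef_pos: [509.5, 279.2, 104.4]
tcp_rot: [-3.135, -0.008, -0.194]
contact_force: [0.5, -0.0, -0.2]
opening: 0.806
grasp_force: 0.0
```

>>> play_rows:
  rows:
    - {"dp":[0,0,0.9],"turn":[0,0,0],"fingers":0.2}
    - {"dp":[0,0,0.9],"turn":[0,0,0],"fingers":0.2}
    - {"dp":[0,0,0.45],"turn":[0,0,0],"fingers":0.2}
    - {"dp":[0,0,0],"turn":[0,0,0],"fingers":0.2}
    - {"dp":[0,0,0],"turn":[0,0,0],"fingers":1}

```text
clock: 6.5
eef_pos: [504.0, 277.1, 10.8]
tcp_rot: [3.141, 0.001, -0.193]
contact_force: [-0.2, -0.0, 0.9]
opening: 0.673
grasp_force: 0.0
```

>>> play_rows:
  rows:
    - {"dp":[0,0,0],"turn":[0,0,0],"fingers":1}
    - {"dp":[0,0,0],"turn":[0,0,0],"fingers":1}
    - {"dp":[0,0,0],"turn":[0,0,0],"fingers":1}
    - {"dp":[0,0,0],"turn":[0,0,0],"fingers":1}
    - {"dp":[0,0,0],"turn":[0,0,0],"fingers":1}

```text
clock: 6.92
eef_pos: [505.8, 278.1, 13.0]
tcp_rot: [-3.139, -0.003, -0.193]
contact_force: [-0.8, 0.3, 8.6]
opening: 0.412
grasp_force: 41.8
```

>>> play_rows:
  rows:
    - {"dp":[0,0,-0.5],"turn":[0,0,0],"fingers":1}
    - {"dp":[0,0,-0.9],"turn":[0,0,0],"fingers":1}
    - {"dp":[0,0,-0.9],"turn":[0,0,0],"fingers":1}
    - {"dp":[0,0,-0.9],"turn":[0,0,0],"fingers":1}
    - {"dp":[0,0,-0.6],"turn":[0,0,0],"fingers":1}

```text
clock: 7.33
eef_pos: [505.5, 277.9, 167.4]
tcp_rot: [-3.139, -0.004, -0.193]
contact_force: [0.1, 0.7, -1.0]
opening: 0.409
grasp_force: 40.8
```

```bash
python3 -c "
from h import *
delta([580,79,163],0.018)"
```

```text
now [505.5 277.9 167.4] [-3.139 -0.004 -0.193] F [ 0.1  0.7 -1. ] open 0.41 t 7.3333
dp units [2.78 4.52 0.11]
turn units [-0.02 -0.04 -2.02] q [0.5  0.35 1.8  0.   0.99 2.26]
```

>>> play_rows:
  rows:
    - {"dp":[0.463,0.753,0],"turn":[0,0,0],"fingers":1}
    - {"dp":[0.463,0.753,0],"turn":[0,0,0],"fingers":1}
    - {"dp":[0.463,0.753,0],"turn":[0,0,0],"fingers":1}
    - {"dp":[0.463,0.753,0],"turn":[0,0,0],"fingers":1}
    - {"dp":[0.463,0.753,0],"turn":[0,0,0],"fingers":1}

```text
clock: 7.75
eef_pos: [566.9, 110.3, 164.2]
tcp_rot: [-3.141, -0.002, -0.193]
contact_force: [0.6, 0.6, -2.0]
opening: 0.412
grasp_force: 40.7
```

>>> play_rows:
  rows:
    - {"dp":[0.463,0.753,0],"turn":[0,0,0],"fingers":1}
    - {"dp":[0,0,0],"turn":[0,0,-0.67],"fingers":1}
    - {"dp":[0,0,0],"turn":[0,0,-0.67],"fingers":1}
    - {"dp":[0,0,0],"turn":[0,0,-0.67],"fingers":1}
    - {"dp":[0,0,0],"turn":[0,0,0],"fingers":1}

```text
clock: 8.17
eef_pos: [579.0, 78.2, 163.8]
tcp_rot: [-3.141, -0.001, 0.02]
contact_force: [0.6, -0.1, -1.3]
opening: 0.411
grasp_force: 40.7
```

```bash
python3 -c "
from h import *
delta([579,79.5,49],0.018)
grab('wrist','w3.png')"
```

```text
now [579.   78.2 163.8] [-3.141e+00 -1.000e-03  2.000e-02] F [ 0.6 -0.1 -1.3] open 0.41 t 8.1667
dp units [-0.   -0.03  2.87]
turn units [-0.   -0.01  0.02] q [0.13 0.36 1.79 0.   0.99 1.68]
```

View pics/w3.png

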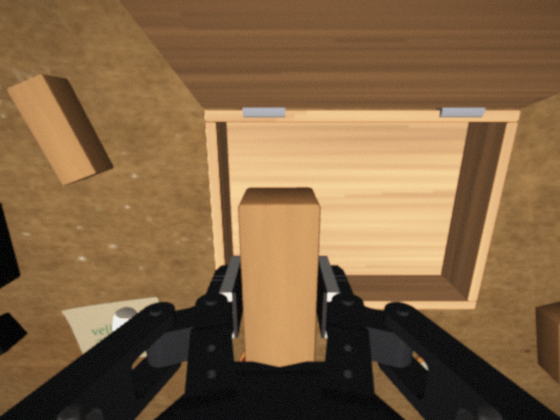

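The block is held straight over the chest's left part: rim top-left (206,110), top-right (520,110), block front (280,195). Lowering it.

>>> play_rows:
  rows:
    - {"dp":[0,0,0.7],"turn":[0,0,0],"fingers":1}
    - {"dp":[0,0,0.7],"turn":[0,0,0],"fingers":1}
    - {"dp":[0,0,0.7],"turn":[0,0,0],"fingers":1}
    - {"dp":[0,0,0.5],"turn":[0,0,0],"fingers":1}
    - {"dp":[0,0,0.27],"turn":[0,0,0],"fingers":1}

```text
clock: 8.63
eef_pos: [577.5, 78.7, 46.6]
tcp_rot: [3.141, 0.002, 0.016]
contact_force: [-15.0, -3.0, 60.3]
opening: 0.415
grasp_force: 50.0
```

>>> play_rows:
  rows:
    - {"dp":[0,0,0],"turn":[0,0,0],"fingers":1}
    - {"dp":[0,0,0],"turn":[0,0,0],"fingers":0.48}
    - {"dp":[0,0,0],"turn":[0,0,0],"fingers":0.48}
    - {"dp":[0,0,0],"turn":[0,0,0],"fingers":0.48}
    - {"dp":[0,0,-0.5],"turn":[0,0,0],"fingers":0.48}

```text
clock: 9.05
eef_pos: [576.9, 78.4, 66.1]
tcp_rot: [3.141, 0.004, 0.017]
contact_force: [-0.3, -0.9, -1.0]
opening: 0.517
grasp_force: 0.0
```

>>> play_rows:
  rows:
    - {"dp":[0,0,-0.9],"turn":[0,0,0],"fingers":0.48}
    - {"dp":[0,0,-0.9],"turn":[0,0,0],"fingers":0.2}
    - {"dp":[0,0,-0.9],"turn":[0,0,0],"fingers":0.2}
    - {"dp":[0,0,-0.5],"turn":[0,0,0],"fingers":0.2}
    - {"dp":[0,0,0],"turn":[0,0,0],"fingers":0.2}

```text
clock: 9.47
eef_pos: [581.9, 79.1, 202.1]
tcp_rot: [-3.14, -0.009, 0.017]
contact_force: [2.0, 1.3, 0.2]
opening: 0.797
grasp_force: 0.0
```

```bash
python3 -c "
from h import *
g,im=load('wrist')
W=np.array([ray(g,*p,34) for p in ((10,88),(38,75),(96,163),(66,184))]);print('topface?',W.round(0))
g,im=load('top')
print(ray(g,223.9,145.6,34))
delta([640,281,190],-0.397+0)"
```

```text
topface? [[677. 307.  34.]
 [687. 281.  34.]
 [615. 245.  34.]
 [595. 276.  34.]]
[640.43607863 280.3255734   34.        ]
now [581.9  79.1 202.1] [-3.14  -0.009  0.017] F [2.  1.3 0.2] open 0.8 t 9.4667
dp units [ 1.54 -5.02  0.32]
turn units [-0.03 -0.09  3.95] q [0.13 0.32 1.75 0.   1.06 1.69]
```

>>> play_rows:
  rows:
    - {"dp":[0.272,-0.828,0],"turn":[0,0,0],"fingers":0.2}
    - {"dp":[0.272,-0.828,0],"turn":[0,0,0],"fingers":0.2}
    - {"dp":[0.272,-0.828,0],"turn":[0,0,0],"fingers":0.2}
    - {"dp":[0.272,-0.828,0],"turn":[0,0,0],"fingers":0.2}
    - {"dp":[0.272,-0.828,0],"turn":[0,0,0],"fingers":0.2}

```text
clock: 9.88
eef_pos: [630.3, 246.7, 195.8]
tcp_rot: [3.142, 0.0, 0.017]
contact_force: [0.3, -0.3, 0.3]
opening: 0.799
grasp_force: 0.0
```

>>> play_rows:
  rows:
    - {"dp":[0.272,-0.828,0],"turn":[0,0,0],"fingers":0.2}
    - {"dp":[0,0,0],"turn":[0,0,-0.9],"fingers":0.2}
    - {"dp":[0,0,0],"turn":[0,0,-0.9],"fingers":0.2}
    - {"dp":[0,0,0],"turn":[0,0,-0.9],"fingers":0.2}
    - {"dp":[0,0,0],"turn":[0,0,-0.77],"fingers":0.2}

```text
clock: 10.3
eef_pos: [640.2, 278.8, 195.4]
tcp_rot: [3.142, 0.001, 0.386]
contact_force: [0.1, -0.7, -0.4]
opening: 0.799
grasp_force: 0.0
```

```bash
python3 -c "
from h import *
g,im=grab('wrist','w4.png')
hsv=cv2.cvtColor(im,cv2.COLOR_BGR2HSV)
m=((hsv[...,0]>8)&(hsv[...,0]<20)&(hsv[...,2]>190)&(hsv[...,1]>80)).astype(np.uint8); m[300:]=0
n,l,s,c=cv2.connectedComponentsWithStats(m)
print('exp',proj(g,[642,279,34]))
for i in range(1,n):
    if s[i,4]>600:
        b=cv2.boxPoints(cv2.minAreaRect(np.argwhere(l==i)[:,::-1].astype(np.float32)));W=np.array([ray(g,u,v,34)[:2] for u,v in b])
        print(c[i].round(0),s[i],W.mean(0).round(1),[(np.linalg.norm(W[k+1]-W[k]).round(0),np.arctan2(*(W[k+1]-W[k])[::-1]).round(3)) for k in (0,1)])
delta([642,279,190],0.38)"
```

```text
exp (np.float64(279.351014989289), np.float64(194.4544061437832))
[279. 195.] [ 261  151   52   89 3085] [642.2 271. ] [(np.float64(51.0), np.float64(-1.185)), (np.float64(95.0), np.float64(-2.722))]
[380. 217.] [ 360  173   36   93 1095] [654.6 168.9] [(np.float64(105.0), np.float64(0.422)), (np.float64(34.0), np.float64(-1.236))]
[440. 208.] [415 180  47  54 658] [692.5 114.6] [(np.float64(31.0), np.float64(-0.508)), (np.float64(68.0), np.float64(-2.046))]
[475. 281.] [ 399  245  161   55 3032] [642.4  33.6] [(np.float64(177.0), np.float64(-1.185)), (np.float64(72.0), np.float64(-2.476))]
now [640.2 278.6 195.4] [3.142e+00 1.000e-03 3.910e-01] F [-0.1  0.4  0.6] open 0.8 t 10.35
dp units [0.05 0.01 0.14]
turn units [0.   0.01 0.1 ] q [ 0.41  0.5   1.49 -0.    1.15  1.59]
```

>>> play_rows:
  rows:
    - {"dp":[0,0,0.6],"turn":[0,0,0],"fingers":0.2}
    - {"dp":[0,0,0.9],"turn":[0,0,0],"fingers":0.2}
    - {"dp":[0,0,0.9],"turn":[0,0,0],"fingers":0.2}
    - {"dp":[0,0,0.9],"turn":[0,0,0],"fingers":0.2}
    - {"dp":[0,0,0.6],"turn":[0,0,0],"fingers":0.2}

```text
clock: 10.77
eef_pos: [638.7, 277.6, 36.4]
tcp_rot: [3.142, 0.003, 0.378]
contact_force: [-0.9, -0.5, -0.2]
opening: 0.8
grasp_force: 0.0
```

>>> play_rows:
  rows:
    - {"dp":[0,0,0.4],"turn":[0,0,0],"fingers":0.2}
    - {"dp":[0,0,0.2],"turn":[0,0,0],"fingers":0.2}
    - {"dp":[0,0,0],"turn":[0,0,0],"fingers":0.5}
    - {"dp":[0,0,0],"turn":[0,0,0],"fingers":1}
    - {"dp":[0,0,0],"turn":[0,0,0],"fingers":1}

```text
clock: 11.18
eef_pos: [641.6, 278.9, 17.8]
tcp_rot: [-3.142, -0.002, 0.38]
contact_force: [-0.2, -0.2, 1.1]
opening: 0.409
grasp_force: 40.6
```

>>> play_rows:
  rows:
    - {"dp":[0,0,0],"turn":[0,0,0],"fingers":1}
    - {"dp":[0,0,0],"turn":[0,0,0],"fingers":1}
    - {"dp":[0,0,0],"turn":[0,0,0],"fingers":1}
    - {"dp":[0,0,0],"turn":[0,0,0],"fingers":1}
    - {"dp":[0,0,-0.3],"turn":[0,0,0],"fingers":1}

```text
clock: 11.6
eef_pos: [639.5, 278.0, 27.1]
tcp_rot: [3.142, 0.002, 0.381]
contact_force: [-1.6, -0.1, -1.6]
opening: 0.412
grasp_force: 40.6
```

>>> play_rows:
  rows:
    - {"dp":[0,0,-0.8],"turn":[0,0,0],"fingers":1}
    - {"dp":[0,0,-0.9],"turn":[0,0,0],"fingers":1}
    - {"dp":[0,0,-0.9],"turn":[0,0,0],"fingers":1}
    - {"dp":[0,0,-0.6],"turn":[0,0,0],"fingers":1}
    - {"dp":[0,0,0],"turn":[0,0,0],"fingers":1}

```text
clock: 12.02
eef_pos: [643.7, 279.8, 163.6]
tcp_rot: [-3.141, -0.01, 0.381]
contact_force: [0.3, 0.6, -1.1]
opening: 0.406
grasp_force: 40.7
```

```bash
python3 -c "
from h import *
delta([581,-43,154],0.018)"
```

```text
now [643.7 279.8 163.6] [-3.141 -0.01   0.381] F [ 0.3  0.6 -1.1] open 0.41 t 12.0167
dp units [-4.46  6.91  0.2 ]
turn units [-0.02 -0.09  3.46] q [ 0.41  0.53  1.52 -0.    1.08  1.6 ]
```

>>> play_rows:
  rows:
    - {"dp":[-0.492,0.768,0],"turn":[0,0,0],"fingers":1}
    - {"dp":[-0.492,0.768,0],"turn":[0,0,0],"fingers":1}
    - {"dp":[-0.492,0.768,0],"turn":[0,0,0],"fingers":1}
    - {"dp":[-0.492,0.768,0],"turn":[0,0,0],"fingers":1}
    - {"dp":[-0.492,0.768,0],"turn":[0,0,0],"fingers":1}

```text
clock: 12.43
eef_pos: [605.3, 97.8, 156.2]
tcp_rot: [-3.142, 0.0, 0.381]
contact_force: [0.8, -0.8, -0.6]
opening: 0.41
grasp_force: 40.7
```

>>> play_rows:
  rows:
    - {"dp":[-0.492,0.768,0],"turn":[0,0,0],"fingers":1}
    - {"dp":[-0.492,0.768,0],"turn":[0,0,0],"fingers":1}
    - {"dp":[-0.492,0.768,0],"turn":[0,0,0],"fingers":1}
    - {"dp":[-0.492,0.768,0],"turn":[0,0,0],"fingers":1}
    - {"dp":[0,0,0],"turn":[0,0,0.86],"fingers":1}

```text
clock: 12.85
eef_pos: [577.1, -49.3, 156.1]
tcp_rot: [3.14, 0.002, 0.29]
contact_force: [0.3, 0.6, -0.9]
opening: 0.409
grasp_force: 40.7
```

>>> play_rows:
  rows:
    - {"dp":[0,0,0],"turn":[0,0,0.87],"fingers":1}
    - {"dp":[0,0,0],"turn":[0,0,0.87],"fingers":1}
    - {"dp":[0,0,0],"turn":[0,0,0.87],"fingers":1}
    - {"dp":[0,0,0],"turn":[0,0,0],"fingers":1}
    - {"dp":[0,0,0],"turn":[0,0,0],"fingers":1}

```text
clock: 13.27
eef_pos: [578.6, -44.0, 156.1]
tcp_rot: [-3.142, 0.0, 0.02]
contact_force: [0.3, 0.9, -0.9]
opening: 0.407
grasp_force: 40.7
```

```bash
python3 -c "
from h import *
delta([580,-43,53],0.018)
g,im=grab('wrist','w5.png')"
```

```text
now [578.6 -44.  156.1] [-3.142  0.     0.02 ] F [ 0.3  0.9 -0.9] open 0.41 t 13.2667
dp units [ 0.04 -0.03  2.58]
turn units [-0.    0.    0.02] q [-0.08  0.37  1.8   0.    0.98  1.47]
```

View pics/w5.png

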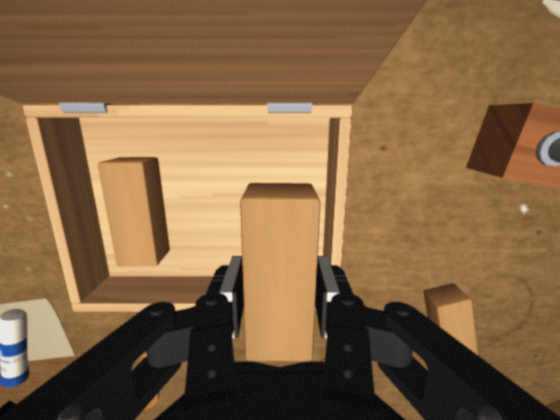

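Block one lies flat in the chest at (135,212). The second is over the right side, and the right inner wall at u≈330 is clear.

>>> play_rows:
  rows:
    - {"dp":[0.04,-0.03,0.7],"turn":[0,0,0],"fingers":1}
    - {"dp":[0,0,0.7],"turn":[0,0,0],"fingers":1}
    - {"dp":[0,0,0.5],"turn":[0,0,0],"fingers":1}
    - {"dp":[0,0,0.3],"turn":[0,0,0],"fingers":1}
    - {"dp":[0,0,0.2],"turn":[0,0,0],"fingers":1}

```text
clock: 13.73
eef_pos: [579.7, -42.7, 58.6]
tcp_rot: [-3.141, 0.002, 0.019]
contact_force: [-1.5, -1.2, 0.0]
opening: 0.414
grasp_force: 40.7
```

>>> play_rows:
  rows:
    - {"dp":[0,0,0.16],"turn":[0,0,0],"fingers":1}
    - {"dp":[0,0,0],"turn":[0,0,0],"fingers":1}
    - {"dp":[0,0,0],"turn":[0,0,0],"fingers":0.48}
    - {"dp":[0,0,0],"turn":[0,0,0],"fingers":0.48}
    - {"dp":[0,0,0],"turn":[0,0,0],"fingers":0.48}

```text
clock: 14.15
eef_pos: [581.2, -42.9, 54.6]
tcp_rot: [3.141, -0.002, 0.018]
contact_force: [0.3, 0.1, 0.3]
opening: 0.525
grasp_force: 0.0
```

>>> play_rows:
  rows:
    - {"dp":[0,0,-0.5],"turn":[0,0,0],"fingers":0.48}
    - {"dp":[0,0,-0.9],"turn":[0,0,0],"fingers":0.4}
    - {"dp":[0,0,-0.9],"turn":[0,0,0],"fingers":0.2}
    - {"dp":[0,0,-0.9],"turn":[0,0,0],"fingers":0.2}
    - {"dp":[0,0,0],"turn":[0,0,0],"fingers":0.2}

```text
clock: 14.57
eef_pos: [584.7, -43.2, 189.5]
tcp_rot: [3.141, -0.012, 0.018]
contact_force: [1.0, -0.2, 1.2]
opening: 0.801
grasp_force: 0.0
```

```bash
python3 -c "
from h import *
delta([412,-259,180],0.3)"
```

```text
now [584.7 -43.2 189.5] [ 3.141 -0.012  0.018] F [ 1.  -0.2  1.2] open 0.8 t 14.5667
dp units [-4.41  5.32  0.19]
turn units [ 0.03 -0.11 -2.7 ] q [-0.08  0.33  1.77 -0.    1.03  1.48]
```

>>> play_rows:
  rows:
    - {"dp":[-0.545,0.665,0],"turn":[0,0,0],"fingers":0.2}
    - {"dp":[-0.545,0.665,0],"turn":[0,0,0],"fingers":0.2}
    - {"dp":[-0.545,0.665,0],"turn":[0,0,0],"fingers":0.2}
    - {"dp":[-0.545,0.665,0],"turn":[0,0,0],"fingers":0.2}
    - {"dp":[-0.545,0.665,0],"turn":[0,0,0],"fingers":0.2}

```text
clock: 14.98
eef_pos: [472.9, -178.7, 182.2]
tcp_rot: [3.141, -0.001, 0.018]
contact_force: [0.1, -1.3, 0.2]
opening: 0.804
grasp_force: 0.0
```

>>> play_rows:
  rows:
    - {"dp":[-0.545,0.665,0],"turn":[0,0,0],"fingers":0.2}
    - {"dp":[-0.545,0.665,0],"turn":[0,0,0],"fingers":0.2}
    - {"dp":[-0.545,0.665,0],"turn":[0,0,0],"fingers":0.2}
    - {"dp":[0,0,0],"turn":[0,0,-0.9],"fingers":0.2}
    - {"dp":[0,0,0],"turn":[0,0,-0.9],"fingers":0.2}

```text
clock: 15.4
eef_pos: [408.7, -260.3, 182.2]
tcp_rot: [3.141, -0.001, 0.207]
contact_force: [-0.5, 0.0, -0.9]
opening: 0.805
grasp_force: 0.0
```

>>> play_rows:
  rows:
    - {"dp":[0,0,0],"turn":[0,0,-0.9],"fingers":0.2}
    - {"dp":[0,0,0],"turn":[0,0,0],"fingers":0.2}

```text
clock: 15.57
eef_pos: [409.8, -259.1, 182.2]
tcp_rot: [3.141, -0.001, 0.304]
contact_force: [-1.4, -0.1, -0.1]
opening: 0.802
grasp_force: 0.0
```

```bash
python3 -c "
from h import *
g,im=grab('wrist','w6.png')
hsv=cv2.cvtColor(im,cv2.COLOR_BGR2HSV)
m=((hsv[...,0]>8)&(hsv[...,0]<20)&(hsv[...,2]>190)&(hsv[...,1]>80)).astype(np.uint8); m[270:]=0
n,l,s,c=cv2.connectedComponentsWithStats(m)
print('exp',proj(g,[411,-258,34]))
for i in range(1,n):
    if s[i,4]>600:
        b=cv2.boxPoints(cv2.minAreaRect(np.argwhere(l==i)[:,::-1].astype(np.float32)));W=np.array([ray(g,u,v,34)[:2] for u,v in b])
        print(c[i].round(0),s[i],W.mean(0).round(1),[(np.linalg.norm(W[k+1]-W[k]).round(0),np.arctan2(*(W[k+1]-W[k])[::-1]).round(3)) for k in (0,1)])
delta([411,-258,15],0.3)
g,im=grab('top');hsv=cv2.cvtColor(im,cv2.COLOR_BGR2HSV)
m=((hsv[...,0]>8)&(hsv[...,0]<20)&(hsv[...,2]>165)&(hsv[...,1]>80)).astype(np.uint8)
n,l,s,c=cv2.connectedComponentsWithStats(m)
for i in range(1,n):
    if 200<s[i,4]<1000: print(c[i].round(1),s[i,4])
"
```

```text
exp (np.float64(278.27463806862926), np.float64(198.25820090716311))
[63. 11.] [   0    0  102   34 1881] [504.5 -28. ] [(np.float64(84.0), np.float64(-1.266)), (np.float64(25.0), np.float64(-3.017))]
[268. 166.] [ 248  121   39   92 3293] [ 436.2 -238.6] [(np.float64(35.0), np.float64(-1.267)), (np.float64(89.0), np.float64(-2.831))]
[119. 209.] [  99  186   41   43 1290] [ 352.  -107.7] [(np.float64(41.0), np.float64(-0.52)), (np.float64(41.0), np.float64(-2.109))]
now [ 409.8 -258.8  182.1] [ 3.141e+00 -1.000e-03  2.980e-01] F [-0.1 -0.9  0.4] open 0.8 t 15.6167
dp units [ 0.03 -0.01  4.18]
turn units [ 0.01 -0.01 -0.02] q [-0.57  0.19  1.98 -0.    0.97  0.71]
[320.4 100.4] 387
[397.6 217.3] 358
```

View pics/w6.png

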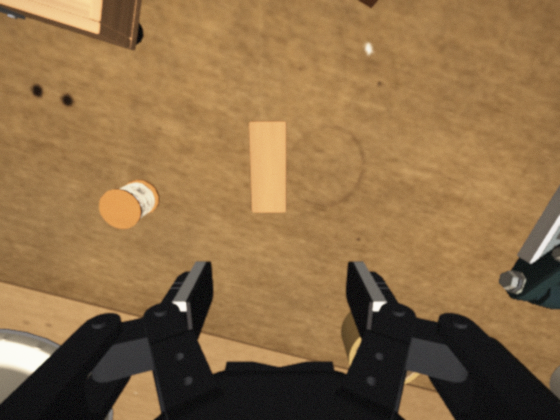

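The third block was knocked aside; it is now at (268,166), i.e. world (436,-239). Correcting and grasping.

>>> play_rows:
  rows:
    - {"dp":[0.78,-0.29,0],"turn":[0,0,0],"fingers":0.2}
    - {"dp":[0,0,0.6],"turn":[0,0,0],"fingers":0.2}
    - {"dp":[0,0,0.9],"turn":[0,0,0],"fingers":0.2}
    - {"dp":[0,0,0.9],"turn":[0,0,0],"fingers":0.2}
    - {"dp":[0,0,0.9],"turn":[0,0,0],"fingers":0.2}

```text
clock: 16.08
eef_pos: [436.9, -238.2, 48.9]
tcp_rot: [3.14, -0.001, 0.298]
contact_force: [0.1, 0.4, -0.9]
opening: 0.8
grasp_force: 0.0
```

>>> play_rows:
  rows:
    - {"dp":[0,0,0.5],"turn":[0,0,0],"fingers":0.2}
    - {"dp":[0,0,0.36],"turn":[0,0,0],"fingers":0.2}
    - {"dp":[0,0,0],"turn":[0,0,0],"fingers":0.4}
    - {"dp":[0,0,0],"turn":[0,0,0],"fingers":1}
    - {"dp":[0,0,0],"turn":[0,0,0],"fingers":1}

```text
clock: 16.5
eef_pos: [436.9, -238.5, 16.2]
tcp_rot: [3.141, -0.001, 0.299]
contact_force: [-0.6, -0.2, -0.0]
opening: 0.41
grasp_force: 40.9
```

>>> play_rows:
  rows:
    - {"dp":[0,0,0],"turn":[0,0,0],"fingers":1}
    - {"dp":[0,0,0],"turn":[0,0,0],"fingers":1}
    - {"dp":[0,0,0],"turn":[0,0,0],"fingers":1}
    - {"dp":[0,0,0],"turn":[0,0,0],"fingers":1}
    - {"dp":[0,0,-0.3],"turn":[0,0,0],"fingers":1}

```text
clock: 16.92
eef_pos: [435.4, -237.9, 26.5]
tcp_rot: [-3.14, 0.001, 0.3]
contact_force: [-0.3, 0.7, -1.6]
opening: 0.416
grasp_force: 40.9
```

>>> play_rows:
  rows:
    - {"dp":[0,0,-0.8],"turn":[0,0,0],"fingers":1}
    - {"dp":[0,0,-0.9],"turn":[0,0,0],"fingers":1}
    - {"dp":[0,0,-0.9],"turn":[0,0,0],"fingers":1}
    - {"dp":[0,0,-0.6],"turn":[0,0,0],"fingers":1}
    - {"dp":[0,0,0],"turn":[0,0,0],"fingers":1}

```text
clock: 17.33
eef_pos: [438.9, -239.9, 160.5]
tcp_rot: [3.135, -0.006, 0.3]
contact_force: [1.3, 0.2, -2.0]
opening: 0.409
grasp_force: 41.0
```

```bash
python3 -c "
from h import *
delta([580,18.5,154],0.018)"
```

```text
now [ 438.9 -239.9  160.5] [ 3.135 -0.006  0.3  ] F [ 1.3  0.2 -2. ] open 0.41 t 17.3333
dp units [ 5.28 -5.13  0.16]
turn units [ 0.05 -0.06  2.69] q [-0.5   0.24  1.97 -0.    0.92  0.77]
```

>>> play_rows:
  rows:
    - {"dp":[0.664,-0.64,0],"turn":[0,0,0],"fingers":1}
    - {"dp":[0.664,-0.64,0],"turn":[0,0,0],"fingers":1}
    - {"dp":[0.664,-0.64,0],"turn":[0,0,0],"fingers":1}
    - {"dp":[0.664,-0.64,0],"turn":[0,0,0],"fingers":1}
    - {"dp":[0.664,-0.64,0],"turn":[0,0,0],"fingers":1}

```text
clock: 17.75
eef_pos: [525.3, -75.2, 154.7]
tcp_rot: [-3.141, 0.001, 0.3]
contact_force: [1.7, -0.3, -1.3]
opening: 0.412
grasp_force: 40.9
```

>>> play_rows:
  rows:
    - {"dp":[0.664,-0.64,0],"turn":[0,0,0],"fingers":1}
    - {"dp":[0.664,-0.64,0],"turn":[0,0,0],"fingers":1}
    - {"dp":[0.664,-0.64,0],"turn":[0,0,0],"fingers":1}
    - {"dp":[0,0,0],"turn":[0,0,0.9],"fingers":1}
    - {"dp":[0,0,0],"turn":[0,0,0.9],"fingers":1}

```text
clock: 18.17
eef_pos: [579.0, 22.3, 154.2]
tcp_rot: [-3.141, 0.001, 0.111]
contact_force: [-0.9, -1.4, -1.9]
opening: 0.414
grasp_force: 41.0
```

>>> play_rows:
  rows:
    - {"dp":[0,0,0],"turn":[0,0,0.9],"fingers":1}
    - {"dp":[0,0,0],"turn":[0,0,0],"fingers":1}
    - {"dp":[0,0,0],"turn":[0,0,0],"fingers":1}

```text
clock: 18.42
eef_pos: [578.1, 20.2, 154.6]
tcp_rot: [3.142, 0.001, 0.02]
contact_force: [0.4, -0.3, -0.6]
opening: 0.41
grasp_force: 41.0
```

```bash
python3 -c "
from h import *
delta([580,18,53],0.018)
g,im=grab('wrist','w7.png')"
```

```text
now [578.1  20.2 154.6] [3.142e+00 1.000e-03 2.000e-02] F [ 0.4 -0.3 -0.6] open 0.41 t 18.4167
dp units [0.05 0.06 2.54]
turn units [0.   0.01 0.02] q [0.03 0.37 1.8  0.   0.97 1.58]
```

View pics/w7.png

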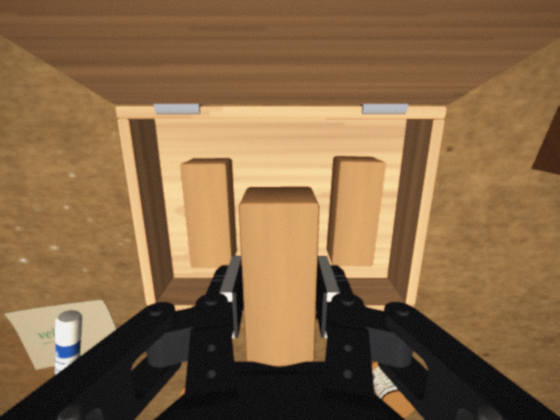

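Two blocks lie flat at (208,212) and (357,210), with the third centred between them. Lowering, releasing and lifting.

>>> play_rows:
  rows:
    - {"dp":[0.05,0.04,0.7],"turn":[0,0,0],"fingers":1}
    - {"dp":[0,0,0.7],"turn":[0,0,0],"fingers":1}
    - {"dp":[0,0,0.5],"turn":[0,0,0],"fingers":1}
    - {"dp":[0,0,0.3],"turn":[0,0,0],"fingers":1}
    - {"dp":[0,0,0.2],"turn":[0,0,0],"fingers":1}

```text
clock: 18.88
eef_pos: [579.7, 18.3, 57.7]
tcp_rot: [3.142, 0.002, 0.019]
contact_force: [0.3, -1.1, -0.7]
opening: 0.408
grasp_force: 40.9
```

>>> play_rows:
  rows:
    - {"dp":[0,0,0.14],"turn":[0,0,0],"fingers":1}
    - {"dp":[0,0,0],"turn":[0,0,0],"fingers":1}
    - {"dp":[0,0,0],"turn":[0,0,0],"fingers":0.5}
    - {"dp":[0,0,0],"turn":[0,0,0],"fingers":0.5}
    - {"dp":[0,0,0],"turn":[0,0,0],"fingers":0.5}

```text
clock: 19.3
eef_pos: [581.5, 18.6, 54.8]
tcp_rot: [-3.142, -0.002, 0.018]
contact_force: [-0.2, -0.6, -0.1]
opening: 0.498
grasp_force: 0.0
```

>>> play_rows:
  rows:
    - {"dp":[0,0,-0.5],"turn":[0,0,0],"fingers":0.5}
    - {"dp":[0,0,-0.9],"turn":[0,0,0],"fingers":0.5}
    - {"dp":[0,0,-0.9],"turn":[0,0,0],"fingers":0.8}
    - {"dp":[0,0,-0.9],"turn":[0,0,0],"fingers":1}
    - {"dp":[0,0,-0.5],"turn":[0,0,0],"fingers":1}

```text
clock: 19.72
eef_pos: [582.4, 18.7, 206.7]
tcp_rot: [-3.141, -0.006, 0.018]
contact_force: [1.4, 0.4, 0.8]
opening: 0.081
grasp_force: 0.0
```

```bash
python3 -c "
from h import *
delta([560,-50,290],0.018)
g,im=grab('wrist','w8.png')
a=cv2.resize(im,(400,300)); g2,im2=grab('scene'); cv2.imwrite('pics/w8s.png',np.vstack([a,cv2.resize(im2[90:240,180:400],(400,272))]))"
```

```text
now [582.4  18.7 206.7] [-3.141 -0.006  0.018] F [1.4 0.4 0.8] open 0.08 t 19.7167
dp units [-0.58  1.71 -2.08]
turn units [-0.   -0.06 -0.  ] q [0.03 0.31 1.75 0.   1.07 1.58]
```

View pics/w8s.png

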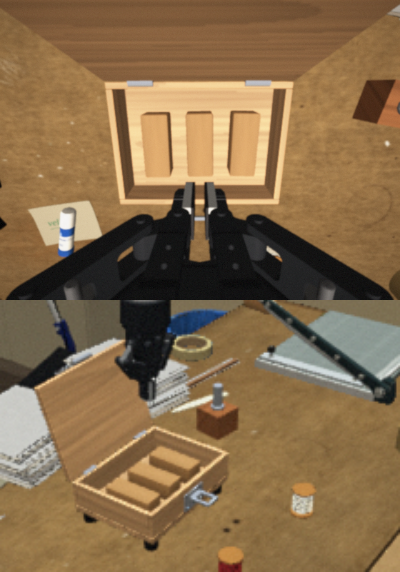

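All three blocks lie flat in the chest: in the stacked view's upper half they are at (157,145), (200,143) and (244,143). Next the lid: go over its edge, on the right of the hasp, and down behind it.

>>> play_rows:
  rows:
    - {"dp":[0,0.5,-0.72],"turn":[0,0,0],"fingers":1}
    - {"dp":[0,0.5,-0.72],"turn":[0,0,0],"fingers":1}
    - {"dp":[0,0.5,-0.72],"turn":[0,0,0],"fingers":1}
    - {"dp":[0.5,0,0],"turn":[0,0,0],"fingers":1}
    - {"dp":[0.9,0,0],"turn":[0,0,0],"fingers":1}

```text
clock: 20.23
eef_pos: [636.9, -41.8, 290.7]
tcp_rot: [3.141, -0.003, 0.016]
contact_force: [0.8, -0.5, -0.8]
opening: -0.003
grasp_force: 0.0
```

>>> play_rows:
  rows:
    - {"dp":[0.9,0,0],"turn":[0,0,0],"fingers":1}
    - {"dp":[0.9,0,0],"turn":[0,0,0],"fingers":1}
    - {"dp":[0.9,0,0],"turn":[0,0,0],"fingers":1}
    - {"dp":[0.9,0,0],"turn":[0,0,0],"fingers":1}
    - {"dp":[0,0,0],"turn":[0,0,0],"fingers":1}

```text
clock: 20.65
eef_pos: [786.1, -37.7, 284.7]
tcp_rot: [-3.141, 0.0, 0.018]
contact_force: [-1.2, 0.6, -0.7]
opening: 0.001
grasp_force: 0.0
```

```bash
python3 -c "
from h import *
delta([780,-44,195],0.018)
g,im=grab('wrist','w9.png'); print(proj(g,[743,-40,230]),proj(g,[780,-44,195]))"
```

```text
now [786.1 -37.7 284.7] [-3.141  0.     0.018] F [-1.2  0.6 -0.7] open 0.0 t 20.65
dp units [-0.15  0.16  2.24]
turn units [-0.  0. -0.] q [-0.05  0.58  1.17  0.    1.4   1.5 ]
(np.float64(281.78236430128464), np.float64(287.99052133240116)) (np.float64(287.1943507860824), np.float64(225.60553168368966))
```

View pics/w9.png

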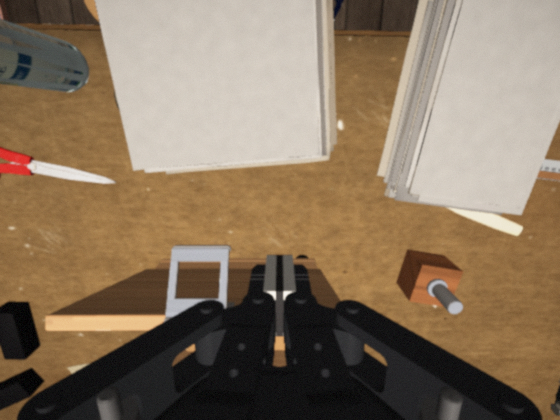

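The hasp leaf is at (200,280), left of the finger, and the lid edge is at v≈320. Both are clear of the finger, so I go down and pull the lid forward.

>>> play_rows:
  rows:
    - {"dp":[0,0.1,0.8],"turn":[0,0,0],"fingers":1}
    - {"dp":[0,0,0.8],"turn":[0,0,0],"fingers":1}
    - {"dp":[0,0,0.64],"turn":[0,0,0],"fingers":1}
    - {"dp":[-0.4,0,0],"turn":[0,0,0],"fingers":1}
    - {"dp":[-0.4,0,0],"turn":[0,0,0],"fingers":1}

```text
clock: 21.12
eef_pos: [747.0, -42.4, 195.0]
tcp_rot: [-3.141, 0.005, 0.018]
contact_force: [0.3, 0.3, 0.5]
opening: 0.002
grasp_force: 0.0
```

>>> play_rows:
  rows:
    - {"dp":[-0.36,0,-0.04],"turn":[0,0,0],"fingers":1}
    - {"dp":[-0.36,0,-0.04],"turn":[0,0,0],"fingers":1}
    - {"dp":[-0.36,0,-0.04],"turn":[0,0,0],"fingers":1}
    - {"dp":[-0.36,0,-0.04],"turn":[0,0,0],"fingers":1}
    - {"dp":[-0.36,0,-0.04],"turn":[0,0,0],"fingers":1}

```text
clock: 21.53
eef_pos: [676.6, -43.8, 206.8]
tcp_rot: [3.141, -0.001, 0.017]
contact_force: [3.6, -0.6, -2.1]
opening: -0.0
grasp_force: 1.4
```

>>> play_rows:
  rows:
    - {"dp":[-0.383,0,0.025],"turn":[0,0,0],"fingers":1}
    - {"dp":[-0.383,0,0.025],"turn":[0,0,0],"fingers":1}
    - {"dp":[-0.383,0,0.025],"turn":[0,0,0],"fingers":1}

```text
clock: 21.78
eef_pos: [630.7, -44.5, 203.7]
tcp_rot: [3.142, -0.002, 0.017]
contact_force: [2.9, 0.7, -0.0]
opening: -0.0
grasp_force: 1.2
```

```bash
python3 -c "
from h import *
delta([601,-44,186],0.018)
g,im=grab('scene','s2.png'); cv2.imwrite('pics/s2c.png',cv2.resize(im[60:260,150:400],(750,600)))"
```

```text
now [630.7 -44.5 203.7] [ 3.142e+00 -2.000e-03  1.700e-02] F [ 2.9  0.7 -0. ] open -0.0 t 21.7833
dp units [-0.74 -0.03  0.44]
turn units [ 0.   -0.02 -0.01] q [-0.07  0.39  1.64  0.    1.11  1.48]
```

View pics/s2c.png

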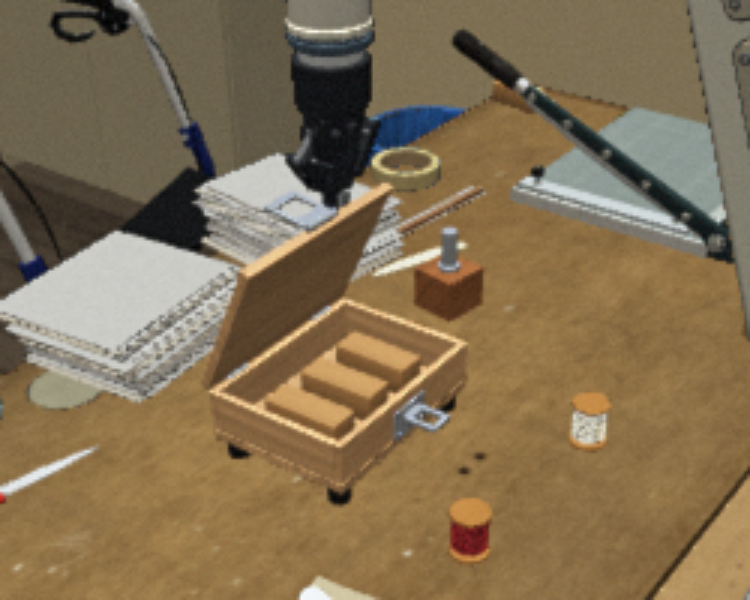

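The lid is coming over, pushed at about (335,200), with the hasp leaf sticking back at (300,210). Continuing the arc.

>>> play_rows:
  rows:
    - {"dp":[-0.37,0,0.22],"turn":[0,0,0],"fingers":1}
    - {"dp":[-0.37,0,0.22],"turn":[0,0,0],"fingers":1}
    - {"dp":[-0.35,0,0.31],"turn":[0,0,0],"fingers":1}
    - {"dp":[-0.35,0,0.31],"turn":[0,0,0],"fingers":1}

```text
clock: 22.17
eef_pos: [573.8, -45.6, 161.4]
tcp_rot: [3.141, -0.002, 0.017]
contact_force: [1.2, 0.7, 0.4]
opening: 0.002
grasp_force: 0.7
```

>>> play_rows:
  rows:
    - {"dp":[-0.25,0,0.4],"turn":[0,0,0],"fingers":1}
    - {"dp":[-0.25,0,0.4],"turn":[0,0,0],"fingers":1}
    - {"dp":[-0.09,0,0.3],"turn":[0,0,0],"fingers":1}
    - {"dp":[-0.09,0,0.2],"turn":[0,0,0],"fingers":1}

```text
clock: 22.5
eef_pos: [545.5, -46.0, 108.1]
tcp_rot: [-3.141, 0.001, 0.017]
contact_force: [0.5, -0.6, 0.9]
opening: -0.004
grasp_force: 0.2
```

>>> play_rows:
  rows:
    - {"dp":[-0.03,0,0.1],"turn":[0,0,0],"fingers":1}
    - {"dp":[-0.03,0,0.1],"turn":[0,0,0],"fingers":1}
    - {"dp":[0,0,0.1],"turn":[0,0,0],"fingers":1}
    - {"dp":[0,0,0.1],"turn":[0,0,0],"fingers":1}
    - {"dp":[0,0,0],"turn":[0,0,0],"fingers":1}

```text
clock: 22.92
eef_pos: [545.2, -46.1, 94.5]
tcp_rot: [3.142, -0.001, 0.017]
contact_force: [-5.7, 0.3, 12.7]
opening: -0.0
grasp_force: 6.9
```

Lid is pressed shut (z 94.5, 13 N). Now the hasp: move behind its leaf, offset from its slot.

>>> play_rows:
  rows:
    - {"dp":[0,0,0],"turn":[0,0,0],"fingers":1}
    - {"dp":[0,0,0],"turn":[0,0,0],"fingers":1}
    - {"dp":[0,0,-0.5],"turn":[0,0,0],"fingers":1}
    - {"dp":[0,-0.585,0],"turn":[0,0,0],"fingers":1}
    - {"dp":[0,-0.585,0],"turn":[0,0,0],"fingers":1}

```text
clock: 23.33
eef_pos: [545.3, 0.5, 114.4]
tcp_rot: [3.141, -0.003, 0.015]
contact_force: [0.1, 0.9, 0.3]
opening: -0.001
grasp_force: 0.0
```

>>> play_rows:
  rows:
    - {"dp":[0,0,0],"turn":[0,0,0],"fingers":1}
    - {"dp":[-0.3,0,0],"turn":[0,0,0],"fingers":1}
    - {"dp":[-0.3,0,0],"turn":[0,0,0],"fingers":1}
    - {"dp":[-0.3,0,0],"turn":[0,0,0],"fingers":1}

```text
clock: 23.67
eef_pos: [508.1, 0.1, 113.2]
tcp_rot: [3.141, -0.001, 0.018]
contact_force: [0.8, 0.2, 1.1]
opening: -0.001
grasp_force: 0.4
```

```bash
python3 -c "
from h import *
delta([461,1,112],0.018)
grab('wrist','w10.png');grab('top','t10.png');grab('scene','s10.png')"
```

```text
now [5.081e+02 1.000e-01 1.132e+02] [ 3.141e+00 -1.000e-03  1.800e-02] F [0.8 0.2 1.1] open -0.0 t 23.6667
dp units [-1.18 -0.05  0.03]
turn units [ 0.   -0.01  0.  ] q [-0.    0.33  1.98 -0.    0.83  1.55]
```

>>> play_rows:
  rows:
    - {"dp":[-0.29,0,0],"turn":[0,0,0],"fingers":1}
    - {"dp":[-0.29,0,0],"turn":[0,0,0],"fingers":1}
    - {"dp":[-0.29,0,0],"turn":[0,0,0],"fingers":1}
    - {"dp":[-0.3,0,0],"turn":[0,0,0],"fingers":1}

```text
clock: 24.15
eef_pos: [459.7, -0.8, 113.0]
tcp_rot: [3.142, 0.0, 0.017]
contact_force: [0.2, 0.1, -0.1]
opening: -0.002
grasp_force: 0.4
```

>>> play_rows:
  rows:
    - {"dp":[0,0,0.28],"turn":[0,0,0],"fingers":1}
    - {"dp":[0,0,0.28],"turn":[0,0,0],"fingers":1}
    - {"dp":[0,0,0.28],"turn":[0,0,0],"fingers":1}
    - {"dp":[0,0,0.25],"turn":[0,0,0],"fingers":1}

```text
clock: 24.48
eef_pos: [459.9, -0.8, 69.1]
tcp_rot: [3.142, 0.0, 0.017]
contact_force: [-0.4, 0.1, 1.6]
opening: 0.001
grasp_force: 0.5
```

>>> play_rows:
  rows:
    - {"dp":[0.1,0,0],"turn":[0,0,0],"fingers":1}
    - {"dp":[0.1,0,0],"turn":[0,0,0],"fingers":1}
    - {"dp":[0.1,0,0],"turn":[0,0,0],"fingers":1}

```text
clock: 24.73
eef_pos: [472.9, -0.5, 69.6]
tcp_rot: [-3.142, 0.001, 0.017]
contact_force: [-1.1, -0.1, -0.3]
opening: -0.003
grasp_force: 0.9
```

Contact with the leaf is light, so I keep pushing toward the chest in small steps.

>>> play_rows:
  rows:
    - {"dp":[0.05,0,0],"turn":[0,0,0],"fingers":1}
    - {"dp":[0.05,0,0],"turn":[0,0,0],"fingers":1}
    - {"dp":[0,0,0],"turn":[0,0,0],"fingers":1}

```text
clock: 24.98
eef_pos: [475.1, -0.4, 69.5]
tcp_rot: [-3.142, 0.004, 0.018]
contact_force: [-8.7, -1.0, 5.4]
opening: 0.003
grasp_force: 4.4
```

>>> play_rows:
  rows:
    - {"dp":[0.05,0,0],"turn":[0,0,0],"fingers":1}
    - {"dp":[0,0,0],"turn":[0,0,0],"fingers":1}

```text
clock: 25.15
eef_pos: [475.2, -0.4, 69.1]
tcp_rot: [-3.142, 0.008, 0.018]
contact_force: [-13.5, 0.1, 6.5]
opening: -0.002
grasp_force: 6.9
```

The leaf reached its stop (x=475 matches a hasp angle of about 0). Retreat, then look from above the staple.

>>> play_rows:
  rows:
    - {"dp":[-0.5,0,0],"turn":[0,0,0],"fingers":1}
    - {"dp":[-0.6,0,0],"turn":[0,0,0],"fingers":1}
    - {"dp":[0,0,-0.8],"turn":[0,0,0],"fingers":1}
    - {"dp":[0,0,-0.8],"turn":[0,0,0],"fingers":1}
    - {"dp":[0,0,-0.8],"turn":[0,0,0],"fingers":1}

```text
clock: 25.57
eef_pos: [435.0, -1.2, 167.1]
tcp_rot: [3.142, -0.0, 0.017]
contact_force: [1.2, 0.3, -0.1]
opening: 0.003
grasp_force: 0.0
```

>>> play_rows:
  rows:
    - {"dp":[0,0,-0.8],"turn":[0,0,0],"fingers":1}
    - {"dp":[0.6,-0.2,0],"turn":[0,0,0],"fingers":0.3}
    - {"dp":[0.6,-0.2,0],"turn":[0,0,0],"fingers":0.3}
    - {"dp":[0,0,0],"turn":[0,0,0],"fingers":0.3}
    - {"dp":[0,0,0],"turn":[0,0,0],"fingers":0.3}

```text
clock: 25.98
eef_pos: [484.1, 16.0, 198.2]
tcp_rot: [-3.142, -0.002, 0.018]
contact_force: [-0.6, -0.6, -0.3]
opening: 0.564
grasp_force: 0.0
```

```bash
python3 -c "
from h import *
g,im=grab('wrist','w11.png'); print(proj(g,[473,15.5,61]), proj(g,[631,-263,52]))
g2,im2=grab('top','t11.png'); print(proj(g2,[473,15.5,61]))
delta([631,-263,200],0.018)
u,v=map(int,proj(g,[473,15.5,61]));a=cv2.resize(im[max(v-60,0):v+60,u-80:u+80],(480,360),interpolation=cv2.INTER_CUBIC)
print('crop origin',u-80,max(v-60,0))
s,ims=grab('scene','s11.png'); b=cv2.resize(ims[150:240,210:330],(320,240))
c=np.zeros((600,480,3),np.uint8); c[:360]=a; c[360:,:320]=b; cv2.imwrite('pics/c11.png',c)
"
```

```text
(np.float64(279.76150028483846), np.float64(213.6710502820885)) (np.float64(608.9368750005274), np.float64(40.35958774414951))
(np.float64(313.19301224855553), np.float64(202.8478411198302))
now [482.1  15.6 197.3] [3.141e+00 1.000e-03 1.800e-02] F [-0.1 -0.7 -1. ] open 0.7 t 26.0833
dp units [ 3.6   7.03 -0.07]
turn units [ 0.    0.01 -0.  ] q [ 0.03  0.17  1.96 -0.    1.01  1.58]
crop origin 199 153
```

View pics/c11.png

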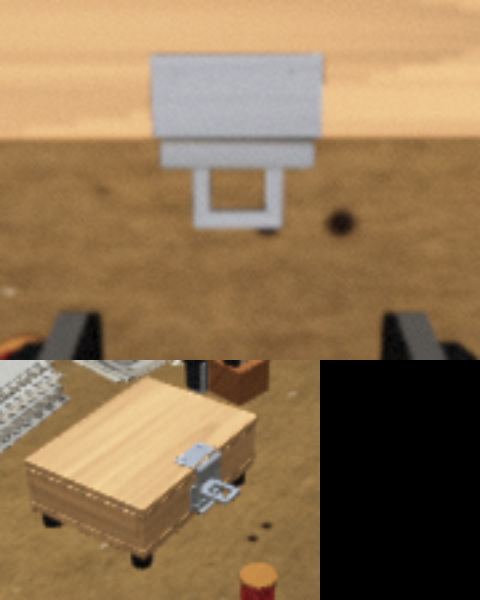

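The lid is shut and the hasp hangs down over the staple. In the crop, the staple's outer sides are x=192 and 284 and its end is y≈229. The opening is centred at about (238,190).

```bash
python3 -c "
from h import *
g,im=load('wrist')
f=lambda x,y,z: ray(g,199+x/3,153+y/3,z)
for p in ((192,228,61),(284,228,61),(210,211,55),(267,211,55)): print(p,f(*p).round(1))
g2,im2=load('top'); hsv=cv2.cvtColor(im2,cv2.COLOR_BGR2HSV)
m=(hsv[...,1]<60)&(hsv[...,2]>90); m[:194]=0; m[216:]=0; m[:,:304]=0; m[:,324:]=0
ys,xs=np.nonzero(m); print('top staple px',xs.min(),xs.max(),ys.min(),ys.max()); print(ray(g2,xs.min(),ys.max()+.5,61).round(1),ray(g2,xs.max()+1,ys.max()+.5,61).round(1))
m=(hsv[...,1]<70)&(hsv[...,2]>90); m[:130]=0; m[170:]=0; m[:,:395]=0; m[:,430:]=0
ys,xs=np.nonzero(m); print('pin px',xs.min(),xs.max(),ys.min(),ys.max(),len(xs), 'exp head top',proj(g2,[631,-263,103]),'collar',proj(g2,[631,-263,58]))
"
```

```text
(192, 228, 61) [456.6  31.9  61. ]
(284, 228, 61) [457.2   1.3  61. ]
(210, 211, 55) [460.6  26.1  55. ]
(267, 211, 55) [460.9   6.9  55. ]
top staple px 304 323 194 215
[435.9  41.7  61. ] [436.8 -16.3  61. ]
pin px 404 417 143 153 87 exp head top (np.float64(414.1531854107651), np.float64(147.6502077795322)) collar (np.float64(408.4520712398728), np.float64(150.56350820437945))
```

>>> play_rows:
  rows:
    - {"dp":[0.4,0.78,0],"turn":[0,0,0],"fingers":0.3}
    - {"dp":[0.4,0.78,0],"turn":[0,0,0],"fingers":0.3}
    - {"dp":[0.4,0.78,0],"turn":[0,0,0],"fingers":0.3}
    - {"dp":[0.4,0.78,0],"turn":[0,0,0],"fingers":0.3}
    - {"dp":[0.4,0.78,0],"turn":[0,0,0],"fingers":0.3}

```text
clock: 26.55
eef_pos: [565.1, -140.6, 197.4]
tcp_rot: [-3.141, 0.001, 0.017]
contact_force: [0.4, 0.9, -0.1]
opening: 0.701
grasp_force: 0.0
```

>>> play_rows:
  rows:
    - {"dp":[0.4,0.78,0],"turn":[0,0,0],"fingers":0.3}
    - {"dp":[0.4,0.78,0],"turn":[0,0,0],"fingers":0.3}
    - {"dp":[0.4,0.78,0],"turn":[0,0,0],"fingers":0.3}
    - {"dp":[0.4,0.78,0],"turn":[0,0,0],"fingers":0.3}
    - {"dp":[0,0,0],"turn":[0,0,0],"fingers":0.3}

```text
clock: 26.97
eef_pos: [633.1, -268.0, 197.1]
tcp_rot: [3.139, -0.002, 0.014]
contact_force: [-1.4, 0.8, 0.7]
opening: 0.701
grasp_force: 0.0
```

```bash
python3 -c "
from h import *
g,im=grab('wrist','w12.png'); hsv=cv2.cvtColor(im,cv2.COLOR_BGR2HSV)
print('exp head top',proj(g,[631,-263,103]),'collar',proj(g,[631,-263,58]))
u,v=map(int,proj(g,[631,-263,80]))
m=((hsv[...,1]<70)&(hsv[...,2]>70)).astype(np.uint8); w=np.zeros_like(m); w[v-55:v+55,u-55:u+55]=m[v-55:v+55,u-55:u+55]
n,l,s,c=cv2.connectedComponentsWithStats(w)
for i in range(1,n):
  if s[i,4]>60: print(s[i],c[i].round(1))
i=1+np.argmax(s[1:,4]); q=l==i
for row in range(s[i,1],s[i,1]+s[i,3],4):
  x=np.nonzero(q[row])[0]; print(row,x.min(),x.max(),len(x))
m2=((hsv[...,0]<14)&(hsv[...,1]>110)&(hsv[...,2]>85)).astype(np.uint8); n,l,s,c=cv2.connectedComponentsWithStats(m2)
for i in range(1,n):
  if s[i,4]>800: print('wood',s[i],c[i].round(1),ray(g,*c[i],52).round(1), cv2.boxPoints(cv2.minAreaRect(np.argwhere(l==i)[:,::-1].astype(np.float32))).round(0).tolist())
delta([626,-263,66],0.018)"
```

```text
exp head top (np.float64(273.34517575433597), np.float64(219.19166470330262)) collar (np.float64(274.0574899305241), np.float64(204.14605803649448))
[261 183  28  38 847] [274.4 201. ]
183 270 278 9
187 265 285 21
191 262 287 26
195 261 288 28
199 261 288 28
203 264 287 24
207 263 285 23
211 263 285 23
215 264 284 21
219 268 280 13
wood [ 242  155   68   73 2947] [275.5 187.8] [ 645.9 -264.2   52. ] [[240.0, 219.0], [250.0, 154.0], [311.0, 163.0], [301.0, 228.0]]
now [ 631.6 -265.4  196.8] [3.141 0.    0.014] F [-0.4  0.9 -0.1] open 0.7 t 27.0167
dp units [-0.14 -0.06  3.27]
turn units [ 0.    0.   -0.03] q [-0.4   0.48  1.53 -0.    1.14  1.16]
```

```bash
python3 -c "
from h import *
g,im=load('wrist'); hsv=cv2.cvtColor(im,cv2.COLOR_BGR2HSV)
for p in ([240,219],[250,154],[311,163],[301,228]): print('stand',ray(g,*p,52).round(1))
print('collar',ray(g,274.6,197.5,58).round(1)); print('head -x edge',ray(g,274,221,103).round(1))
for v in range(140,236,6): print(v,hsv[v,245].tolist(),hsv[v,274].tolist(),hsv[v,300].tolist())
g2,i2=load('top'); h=cv2.cvtColor(i2,cv2.COLOR_BGR2HSV)
m=((h[...,1]<70)&(h[...,2]>90)).astype(int)[141:156,402:420]; print(m); print([ray(g2,413.5,146.7,103).round(1)])
"
```

```text
stand [ 613.1 -228.5   52. ]
stand [ 678.4 -239.6   52. ]
stand [ 670.8 -297.9   52. ]
stand [ 604.2 -290.8   52. ]
collar [ 637.7 -263.5   58. ]
head -x edge [ 629.4 -263.6  103. ]
140 [17, 139, 171] [17, 134, 181] [17, 131, 192]
146 [17, 131, 177] [17, 139, 178] [17, 125, 189]
152 [17, 136, 180] [16, 136, 174] [17, 128, 191]
158 [17, 133, 177] [13, 153, 120] [17, 130, 186]
164 [17, 139, 178] [11, 164, 131] [11, 169, 101]
170 [17, 129, 190] [13, 159, 184] [12, 162, 180]
176 [17, 137, 188] [12, 160, 187] [12, 158, 184]
182 [16, 134, 200] [12, 109, 180] [13, 154, 199]
188 [14, 150, 196] [165, 3, 162] [12, 153, 213]
194 [13, 154, 185] [18, 29, 107] [13, 154, 219]
200 [12, 154, 207] [150, 3, 182] [12, 160, 201]
206 [12, 156, 206] [125, 7, 223] [12, 157, 195]
212 [12, 154, 205] [120, 8, 224] [12, 154, 213]
218 [12, 154, 210] [115, 7, 223] [14, 152, 208]
224 [17, 135, 180] [14, 148, 197] [15, 141, 190]
230 [17, 133, 178] [17, 141, 172] [17, 135, 179]
[[0 0 0 0 0 0 0 0 0 0 0 0 0 0 0 0 0 0]
 [0 0 0 0 0 0 0 0 0 0 0 0 0 0 0 0 0 0]
 [0 0 0 0 0 0 0 0 0 0 1 1 1 1 1 0 0 0]
 [0 0 0 0 0 0 1 1 0 1 1 1 1 1 1 1 0 0]
 [0 0 0 0 1 1 1 1 1 1 1 1 1 1 1 1 0 0]
 [0 0 0 1 1 1 1 0 0 1 1 1 1 1 1 1 0 0]
 [0 0 1 1 1 1 0 0 0 1 1 1 1 1 1 1 0 0]
 [0 0 1 1 1 0 0 0 0 0 1 1 1 1 1 1 0 0]
 [0 0 1 1 1 0 0 0 0 0 0 1 1 1 0 0 0 0]
 [0 0 1 1 1 1 0 0 0 0 0 1 0 0 0 0 0 0]
 [0 0 0 1 1 1 1 1 0 1 1 0 0 0 0 0 0 0]
 [0 0 0 1 1 1 1 1 1 1 1 0 0 0 0 0 0 0]
 [0 0 0 0 0 1 1 1 1 0 0 0 0 0 0 0 0 0]
 [0 0 0 0 0 0 0 0 0 0 0 0 0 0 0 0 0 0]
 [0 0 0 0 0 0 0 0 0 0 0 0 0 0 0 0 0 0]]
[array([ 633.7, -261.1,  103. ])]
```

The pin axis is at about (636,-263). I grasp the head with the pin about 4 mm toward the chest side of the pads, to keep room from the hasp later.

>>> play_rows:
  rows:
    - {"dp":[0,-0.05,0.7],"turn":[0,0,0],"fingers":0.3}
    - {"dp":[0,0,0.8],"turn":[0,0,0],"fingers":0.3}
    - {"dp":[0,0,0.8],"turn":[0,0,0],"fingers":0.3}
    - {"dp":[0,0,0.6],"turn":[0,0,0],"fingers":0.3}
    - {"dp":[0,0,0.3],"turn":[0,0,0],"fingers":0.3}

```text
clock: 27.43
eef_pos: [628.5, -258.7, 65.9]
tcp_rot: [-3.139, 0.005, 0.018]
contact_force: [-1.2, 0.3, -0.4]
opening: 0.701
grasp_force: 0.0
```

>>> play_rows:
  rows:
    - {"dp":[0,0,0.07],"turn":[0,0,0],"fingers":0.3}
    - {"dp":[0,0,0],"turn":[0,0,0],"fingers":0.6}
    - {"dp":[0,0,0],"turn":[0,0,0],"fingers":1}
    - {"dp":[0,0,0],"turn":[0,0,0],"fingers":1}
    - {"dp":[0,0,0],"turn":[0,0,0],"fingers":1}

```text
clock: 27.85
eef_pos: [632.7, -261.2, 68.8]
tcp_rot: [3.14, -0.003, 0.017]
contact_force: [-0.1, -0.7, 5.0]
opening: 0.219
grasp_force: 39.0
```

>>> play_rows:
  rows:
    - {"dp":[0,0,0],"turn":[0,0,0],"fingers":1}
    - {"dp":[0,0,0],"turn":[0,0,0],"fingers":1}
    - {"dp":[0,0,0],"turn":[0,0,0],"fingers":1}
    - {"dp":[0,0,0],"turn":[0,0,0],"fingers":1}
  force: 60

```text
clock: 28.18
eef_pos: [632.8, -261.2, 68.8]
tcp_rot: [3.14, -0.003, 0.017]
contact_force: [-0.6, -0.3, 7.5]
opening: 0.223
grasp_force: 58.3
```

>>> play_rows:
  rows:
    - {"dp":[0,0,-0.2],"turn":[0,0,0],"fingers":1}
    - {"dp":[0,0,-0.5],"turn":[0,0,0],"fingers":1}
    - {"dp":[0,0,-0.8],"turn":[0,0,0],"fingers":1}
    - {"dp":[0,0,-0.8],"turn":[0,0,0],"fingers":1}
    - {"dp":[0,0,-0.5],"turn":[0,0,0],"fingers":1}

```text
clock: 28.6
eef_pos: [632.5, -260.9, 182.8]
tcp_rot: [3.14, -0.003, 0.017]
contact_force: [0.0, -0.1, 0.3]
opening: 0.216
grasp_force: 59.5
```

>>> play_rows:
  rows:
    - {"dp":[0,0,0],"turn":[0,0,0],"fingers":1}
    - {"dp":[0,0,0],"turn":[0,0,0],"fingers":1}
    - {"dp":[0,0,0],"turn":[0,0,0],"fingers":1}

```text
clock: 28.85
eef_pos: [630.9, -260.2, 178.1]
tcp_rot: [-3.141, 0.001, 0.017]
contact_force: [0.0, 0.4, -2.2]
opening: 0.216
grasp_force: 59.5
```

```bash
python3 -c "
from h import *
g,im=grab('wrist','w13.png'); s=r.sense(); e=s['eef_pos']
for d in (0,4,8): print('head top exp, pin dx',d,proj(g,e+[d,0,103-68.8]),'shank tip',proj(g,e+[d,0,6-68.8]),'collar',proj(g,e+[d,0,58-68.8]))
hsv=cv2.cvtColor(im,cv2.COLOR_BGR2HSV)
for v in range(225,335,5): print(v,[int(im[v,u].mean()) for u in range(256,304,4)],[int(hsv[v,u,1]) for u in range(256,304,8)])
delta([470,16.5,150],0.018)"
```

```text
head top exp, pin dx 0 (np.float64(279.8593233978611), np.float64(313.4706329232549)) shank tip (np.float64(279.5445578060212), np.float64(230.45907487274752)) collar (np.float64(279.67090458143866), np.float64(263.7798791600088))
head top exp, pin dx 4 (np.float64(280.0346169285275), np.float64(305.44767033412256)) shank tip (np.float64(279.64410241681645), np.float64(225.35682244209912)) collar (np.float64(279.8004736376826), np.float64(257.42708689964))
head top exp, pin dx 8 (np.float64(280.21334505384795), np.float64(297.2675107034712)) shank tip (np.float64(279.7447696136229), np.float64(220.19703081210173)) collar (np.float64(279.9319342690964), np.float64(250.98155039579467))
225 [137, 135, 140, 144, 99, 95, 93, 79, 120, 142, 139, 144] [138, 150, 81, 29, 146, 158]
230 [136, 139, 135, 125, 107, 106, 111, 104, 104, 142, 141, 146] [132, 132, 34, 24, 105, 154]
235 [137, 139, 124, 189, 217, 218, 217, 218, 213, 169, 116, 134] [136, 41, 9, 7, 5, 99]
240 [129, 160, 217, 216, 209, 186, 177, 195, 214, 218, 208, 105] [135, 8, 8, 4, 8, 7]
245 [135, 220, 221, 143, 104, 100, 101, 95, 90, 1
[... 985 characters left out ...]
18, 220, 218, 217, 216, 215, 90] [18, 6, 7, 9, 8, 9]
310 [65, 98, 216, 216, 219, 221, 218, 218, 217, 212, 195, 23] [22, 7, 8, 9, 7, 13]
315 [70, 114, 135, 187, 216, 218, 217, 215, 201, 144, 130, 37] [28, 128, 5, 7, 5, 136]
320 [72, 119, 131, 128, 131, 122, 126, 128, 130, 128, 121, 53] [30, 133, 135, 135, 135, 138]
325 [72, 126, 136, 129, 131, 123, 130, 129, 125, 123, 127, 75] [14, 131, 133, 130, 136, 138]
330 [77, 133, 124, 126, 130, 128, 133, 129, 125, 128, 130, 106] [28, 142, 134, 131, 136, 132]
now [ 630.6 -260.1  177.4] [-3.141e+00  2.000e-03  1.700e-02] F [-0.2  0.2 -1.2] open 0.22 t 28.9
dp units [-3.89 -6.98  0.7 ]
turn units [-0.01  0.02 -0.01] q [-0.39  0.49  1.55  0.    1.11  1.16]
```

>>> play_rows:
  rows:
    - {"dp":[-0.397,-0.698,-0.1],"turn":[0,0,0],"fingers":1}
    - {"dp":[-0.397,-0.698,-0.1],"turn":[0,0,0],"fingers":1}
    - {"dp":[-0.397,-0.698,-0.1],"turn":[0,0,0],"fingers":1}
    - {"dp":[-0.397,-0.698,0],"turn":[0,0,0],"fingers":1}
    - {"dp":[-0.397,-0.698,0],"turn":[0,0,0],"fingers":1}

```text
clock: 29.32
eef_pos: [547.9, -121.1, 189.3]
tcp_rot: [-3.141, 0.002, 0.017]
contact_force: [0.3, 0.8, -1.3]
opening: 0.216
grasp_force: 59.5
```

>>> play_rows:
  rows:
    - {"dp":[-0.397,-0.698,0],"turn":[0,0,0],"fingers":1}
    - {"dp":[-0.397,-0.698,0],"turn":[0,0,0],"fingers":1}
    - {"dp":[-0.397,-0.698,0],"turn":[0,0,0],"fingers":1}
    - {"dp":[-0.397,-0.698,0],"turn":[0,0,0],"fingers":1}
    - {"dp":[-0.397,-0.698,0],"turn":[0,0,0],"fingers":1}

```text
clock: 29.73
eef_pos: [465.9, 16.9, 189.4]
tcp_rot: [-3.142, 0.003, 0.017]
contact_force: [0.3, -0.1, -0.7]
opening: 0.217
grasp_force: 59.5
```

>>> play_rows:
  rows:
    - {"dp":[0,0,0.3],"turn":[0,0,0],"fingers":1}
    - {"dp":[0,0,0.3],"turn":[0,0,0],"fingers":1}
    - {"dp":[0,0,0.3],"turn":[0,0,0],"fingers":1}
    - {"dp":[0,0,0],"turn":[0,0,0],"fingers":1}
    - {"dp":[0,0,0],"turn":[0,0,0],"fingers":1}

```text
clock: 30.15
eef_pos: [466.7, 15.8, 153.5]
tcp_rot: [3.142, 0.003, 0.018]
contact_force: [-0.0, -0.3, -2.0]
opening: 0.215
grasp_force: 59.6
```

```bash
python3 -c "
from h import *
g,im=grab('wrist','w14.png'); e=r.sense()['eef_pos']
delta([467,16.2,130],0.018)
print('loop',proj(g,[474,16.5,61]),'staple end',proj(g,[456,31,61]),proj(g,[456,2,61]),'tip',proj(g,e+[7,0,-62.8]))
g2,i2=grab('scene','s14.png'); print('scene loop',proj(g2,[474,16.5,61]),'tip',proj(g2,e+[7,0,-62.8]))
hsv=cv2.cvtColor(i2,cv2.COLOR_BGR2HSV); u,v=map(int,proj(g2,[474,16.5,61]))
for y in range(v-50,v+16,3): print(y,''.join('#' if hsv[y,x,1]<60 and hsv[y,x,2]>90 else ('o' if hsv[y,x,1]<60 else '.') for x in range(u-40,u+40)))
"
```

```text
now [467.5  15.8 154.2] [-3.142e+00  2.000e-03  1.700e-02] F [ 0.4  0.4 -1.1] open 0.22 t 30.2
dp units [-0.01 -0.01  0.61]
turn units [-0.    0.02 -0.01] q [0.03 0.21 2.03 0.   0.9  1.58]
loop (np.float64(278.9462443174748), np.float64(208.6614302178766)) staple end (np.float64(261.2646316826996), np.float64(228.8722809791448)) (np.float64(295.8560424094732), np.float64(229.441619980482)) tip (np.float64(279.97333977948597), np.float64(220.63409255595118))
scene loop (np.float64(291.77005155476127), np.float64(197.80842618727246)) tip (np.float64(291.87751510047855), np.float64(189.3455228684574))
147 #o#############o############...#####ooo.ooooooooooo.o.oo........................
150 ######################...###oo####oooo.ooooooooooo.ooo..........................
153 #################...........oooooooooooooooooo.ooo..o.o.........................
156 ##########...................ooooooooooooooo.oooooo.............................
159 ...............................o..o.oo....o.ooooooo.............................
162 ...................................oo..oooooo#oooo...............
[... 675 characters left out ...]
....................
189 ...........................#####.#####oooooo....................................
192 ................................oooooooo#.......................................
195 .................................ooo######......oo..............................
198 ..............................#oo########o.######...............................
201 ..............................#ooooo###########.................................
204 ..............................####o####.........................................
207 ..................................#.............................................
210 ................................................................................
```

>>> play_rows:
  rows:
    - {"dp":[0,0,0.3],"turn":[0,0,0],"fingers":1}
    - {"dp":[0,0,0.3],"turn":[0,0,0],"fingers":1}
    - {"dp":[0,0,0.2],"turn":[0,0,0],"fingers":1}
    - {"dp":[0,0,0.1],"turn":[0,0,0],"fingers":1}
    - {"dp":[0,0,0.1],"turn":[0,0,0],"fingers":1}

```text
clock: 30.67
eef_pos: [468.0, 15.7, 114.6]
tcp_rot: [-3.142, 0.0, 0.017]
contact_force: [0.7, 0.0, -1.5]
opening: 0.22
grasp_force: 59.6
```

>>> play_rows:
  rows:
    - {"dp":[0,0,0.1],"turn":[0,0,0],"fingers":1}
    - {"dp":[0,0,0.1],"turn":[0,0,0],"fingers":1}
    - {"dp":[0,0,0],"turn":[0,0,0],"fingers":1}

```text
clock: 30.92
eef_pos: [467.6, 15.8, 106.2]
tcp_rot: [3.142, 0.001, 0.017]
contact_force: [0.4, 0.0, -2.2]
opening: 0.217
grasp_force: 59.6
```

No contact with the tip below the staple, so the pin is in the loop. Lowering the rest gently.

>>> play_rows:
  rows:
    - {"dp":[0,0,0.15],"turn":[0,0,0],"fingers":1}
    - {"dp":[0,0,0.15],"turn":[0,0,0],"fingers":1}
    - {"dp":[0,0,0.12],"turn":[0,0,0],"fingers":1}
    - {"dp":[0,0,0.1],"turn":[0,0,0],"fingers":1}
    - {"dp":[0,0,0],"turn":[0,0,0],"fingers":1}

```text
clock: 31.33
eef_pos: [467.5, 15.8, 85.0]
tcp_rot: [3.142, 0.001, 0.017]
contact_force: [0.3, 0.5, -1.4]
opening: 0.213
grasp_force: 59.6
```

>>> play_rows:
  rows:
    - {"dp":[0,0,0.06],"turn":[0,0,0],"fingers":1}
    - {"dp":[0,0,0.06],"turn":[0,0,0],"fingers":1}
    - {"dp":[0,0,0],"turn":[0,0,0],"fingers":1}

```text
clock: 31.58
eef_pos: [467.8, 15.8, 80.8]
tcp_rot: [-3.142, 0.0, 0.017]
contact_force: [0.2, -0.4, -1.3]
opening: 0.214
grasp_force: 59.6
```

>>> play_rows:
  rows:
    - {"dp":[0,0,0.06],"turn":[0,0,0],"fingers":1}
    - {"dp":[0,0,0.03],"turn":[0,0,0],"fingers":1}
    - {"dp":[0,0,0],"turn":[0,0,0],"fingers":1}

```text
clock: 31.83
eef_pos: [468.1, 15.8, 77.8]
tcp_rot: [3.142, -0.0, 0.017]
contact_force: [-0.4, -0.1, 2.6]
opening: 0.211
grasp_force: 60.4
```

```bash
python3 -c "
from h import *
delta([467,16,77])"
```

```text
now [468.1  15.8  77.8] [ 3.142 -0.     0.017] F [-0.4 -0.1  2.6] open 0.21 t 31.8333
dp units [-0.03 -0.01  0.02]
```

The collar touches at z=77.8, as predicted. Release and lift away.

>>> play_rows:
  rows:
    - {"dp":[0,0,0],"turn":[0,0,0],"fingers":0.6}
    - {"dp":[0,0,0],"turn":[0,0,0],"fingers":0.5}
    - {"dp":[0,0,0],"turn":[0,0,0],"fingers":0.5}
    - {"dp":[0,0,0],"turn":[0,0,0],"fingers":0.5}
    - {"dp":[0,0,-0.3],"turn":[0,0,0],"fingers":0.5}

```text
clock: 32.25
eef_pos: [466.6, 15.8, 88.1]
tcp_rot: [3.142, 0.003, 0.017]
contact_force: [-0.6, -0.5, 0.1]
opening: 0.503
grasp_force: 0.0
```

>>> play_rows:
  rows:
    - {"dp":[0,0,-0.6],"turn":[0,0,0],"fingers":0.5}
    - {"dp":[0,0,-0.8],"turn":[0,0,0],"fingers":0.5}
    - {"dp":[0,0,-0.8],"turn":[0,0,0],"fingers":0.5}
    - {"dp":[0,0,-0.5],"turn":[0,0,0],"fingers":0.5}
    - {"dp":[0,0,0],"turn":[0,0,0],"fingers":0.5}

```text
clock: 32.67
eef_pos: [470.5, 15.9, 201.7]
tcp_rot: [-3.141, -0.007, 0.017]
contact_force: [0.9, -0.3, -0.3]
opening: 0.501
grasp_force: 0.0
```

>>> play_rows:
  rows:
    - {"dp":[0,0,0],"turn":[0,0,0],"fingers":0.5}
    - {"dp":[0,0,0],"turn":[0,0,0],"fingers":0.5}
    - {"dp":[0,0,0],"turn":[0,0,0],"fingers":0.5}

```text
clock: 32.92
eef_pos: [467.0, 15.8, 196.2]
tcp_rot: [3.142, 0.002, 0.017]
contact_force: [0.5, 0.3, -0.3]
opening: 0.499
grasp_force: 0.0
```

```bash
python3 -c "
from h import *
delta([467,16,177])
g,im=grab('scene','s15.png'); hsv=cv2.cvtColor(im,cv2.COLOR_BGR2HSV)
p=[474,16.5]
print('exp head top',proj(g,p+[112]),'collar',proj(g,p+[64]),'loop',proj(g,p+[61]))
u,v=map(int,proj(g,p+[61]))
for y in range(v-40,v+16,2): print(y,''.join('#' if hsv[y,x,1]<60 and hsv[y,x,2]>150 else ('o' if hsv[y,x,1]<60 else '.') for x in range(u-40,u+40)))
g,im=grab('wrist','w15.png'); hsv=cv2.cvtColor(im,cv2.COLOR_BGR2HSV)
a,b=map(int,proj(g,p+[112])); print('exp wrist head',a,b,'collar',proj(g,p+[64]))
for y in range(b-50,b+30,3): print(y,''.join('#' if hsv[y,x,1]<60 and hsv[y,x,2]>150 else ('o' if hsv[y,x,1]<60 else '.') for x in range(a-40,a+40)))
"
```

```text
now [467.   15.8 196.2] [3.142e+00 2.000e-03 1.700e-02] F [ 0.5  0.3 -0.3] open 0.5 t 32.9167
dp units [ 0.   -0.    0.48]
exp head top (np.float64(291.9275287291811), np.float64(183.7566184023815)) collar (np.float64(291.77909193913837), np.float64(197.0017458284449)) loop (np.float64(291.77005155476127), np.float64(197.80842618727246))
157 .###oo#o............................oo.oooo.....................................
159 .....................................o.oooo.....................................
161 ....................................o.ooooo.....................................
163 .......................................ooo......................................
165 ................................................................................
167 ................................................................................
169 ................................................................................
171 ................................................................................
173 ............................................................................
[... 3306 characters left out ...]
....................
219 .................................##################.............................
222 .....................................##########.................................
225 ................................................................................
228 ................................................................................
231 ................................................................................
234 ................................................................................
237 ................................................................................
240 ................................................................................
```

The pin head sits exactly where expected, upright, with the shank showing below the loop. The gripper is clear, so I hand in.

```bash
python3 -c "
from h import *
print(r.sign_off())"
```

```text
the job is handed in; nothing more can be done
None
```

I handed the job in with every step done: three blocks flat in the chest, glue stick on the card, lid shut, hasp down, and pin seated in the loop; the hand-in call returned no verdict.

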